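# Prove the lid switch, then load and close the barrel tumbler

### The arm

A 6-joint arm with a two-finger parallel gripper is mounted at the origin on the work surface. World frame = base frame: x ahead of the robot, y to its left, z up, the work surface at z = 0. Lengths are in mm, angles in rad, forces in N, time in s.
With the tool pointing down it reaches from about 350 to 975 mm from the base axis. Payload 7.1 kg.
Tool frame: the origin (TCP) lies at the very end of the fingers, on their centre line; the grasp point (between the pads) lies 19 mm behind it; y points along the fingers, z is the direction in which the jaws open and shut, and the axes are right-handed (so a half turn about y gives the same grasp; the last joint's range is limited). The gripper opens to 88 mm and grips with 3 to 60 N. Pads are 20 mm wide; open, the fingers measure 115 mm over their backs; the gripper's body (75 mm by 178 mm) begins 61 mm behind the grasp point.
Start: joints at [1.138, 0.423, 1.63, -0, 1.089, -0.019], TCP at [251.275, 572.246, 222.675] pointing down, gripper open.
Joint ranges: [-3, 3], [-0.9, 2.11], [0.09, 2.58], [-1.31, 4.45], [0.11, 2.69], [-2.54, 2.54]. Speed limits (rad/s): [2.39, 2.39, 3.01, 3.14, 3.14, 3.14].

### API

Orientations are given as a rotation vector (axis times angle).
In Python, from workcell import ctrl gives the robot as it stands.
- The arm moves only by the shell command python3 -m jog 'ROWS'. ROWS is JSON, a list of rows, each a list of 3 entries, a list of its own where there are three numbers: the opening, from 0 (shut) to 1 (fully open), then the shift along the tool's x, y, z in cm, then the turn, a rotation vector about the tool's x, y, z in rad. In form: [[claw, [dx, dy, dz], [wx, wy, wz]], ...]. A call has 1 to 8 rows; each row is the pose to reach, as a shift and turn from the pose commanded when the call began, along the tool's axes at that moment; what a row does not reach only later rows make up. A row lasts 1/10 s, in which the tool goes at most 50 mm and 8.59 degrees, less where a joint would pass 70% of its speed; a pose out of reach is approached as far as the arm can. A call with a gripper value outside its range is refused whole. The fingers move at their own pace and stop on an object; the grip force is fixed at half the most. Time passes only in rows, so rows that repeat a pose let the fingers close. It gives the time, the measured TCP pose, the force and the opening at its end, in the units of the state.
- ctrl.get_obs(): the state, without advancing time (a new reading comes with each control period).
- ctrl.get_image(name): name is "scene" or "side" or "wrist"; returns a dict with "color" (480x640x3 uint8, red, green, blue), "z_map" (480x640 float32, mm along the optical axis (not along the pixel's ray), 0 where there is no reading), "fx", "fy", "cx", "cy" (pixels), "pose" (4x4, takes a point from camera to world coordinates). Camera axes: x right, y down, z forward; pixel columns grow to the right and rows downward; lengths in mm; the calibration is good to about 2 mm. The wrist camera is an equidistant fisheye: a pixel r from the principal point sees the ray r / f radians off the axis. A picture is of the moment at which its call begins.
- ctrl.close_job(): hands the job in, once; it reports no verdict.
The state is a dict: "t": time; "qpos": joint angles; "qvel": joint speeds; "joint_torque": joint torques, N m; "ee_pos": TCP position; "orientation": TCP orientation; "ft_force": force on the tool from outside, world axes, zero at the start; "moment": the same for the moment, N m; "width": finger opening in mm.
Only numpy, scipy, OpenCV 4.12 (cv2) and the standard library are available. Lean on these libraries where they do the work, as an engineer would, in place of code of your own. Each camera call takes 0.05 s, during which the arm holds its last target.

### The job

Get the barrel tumbler ready to run. First prove its lid interlock by hand while the lid is still open and the machine empty: push the roller arm of the limit switch down until it clicks, without forcing it to its stop, and let it spring back. Then lay the longer of the two barrels lengthwise on the two rollers between their collars, let go of it, and lower the lid gently until it is fully shut, disturbing nothing else on the bench.

Things in the scene. Friction and masses are not known exactly. Their poses are not given: they have to be found in the camera images.
- tumbler: Barrel tumbler: grey sheet-metal tub 250 mm deep (x), 300 wide (y), 121 high, open-topped, fixed. Origin: centre of its underside; x to its back (away from its front panel), y to its left, z up. Walls 4 mm; bay floor 38 mm up. Limit switch in the rear right corner; a drive motor, 96 mm high, lies at x 27 to 83, y 0 to 120 mm; a flat lid is hinged on the rear wall's top.
- barrel_seat (a point): Where the middle of the barrel's axis lies when it rests on the rollers: at x -60, y +20, z 80.5 mm of the tumbler; axes as the tumbler's. Two fixed black rollers (20 mm thick, axes 42 mm apart, tops 60 mm above the bench) run along y either side of it; the white collars (32 mm) on each are 122 mm apart, evenly about it. The front wall's inside face is 61 mm in front of it.
- switch_arm (a joint): Angle of the switch's roller arm, rad: 0 at rest; it grows as the roller is pushed forward and down. It clicks at 0.50 (by then the roller has come 18 mm lower and 11 mm forward); hard stop at 1.1, and past 1.0 counts as forced. A spring returns it: about 2 N at the roller at rest, 5 N at the click.
- switch_roller (a point): Centre of the white roller (18 mm diameter, 12 mm wide, axis along the tumbler's y) at the end of the 42 mm steel switch arm. At rest, seen from the tumbler, it is at x +74, y -92, z +141 mm; the pivot of the arm is 30 mm behind (+x) and 30 mm below it, axis along y. The point's axes are the tumbler's at rest and turn with the arm.
- lid (a joint): Opening angle of the lid, rad: 0 shut, 1.2 its stop. It starts at 1.10 to 1.19, so that it leans forward over the switch. A friction hinge holds it wherever it is left; about 1 to 4 N at its front edge move it. When shut its underside holds the switch arm down at about 0.74 (it meets the roller at about 0.5 rad of lid).
- lid_edge (a point): Middle of the lid's front edge, the edge farthest from its hinge (at half thickness). The lid is a clear panel with an aluminium frame, 260 mm from hinge to front edge, 300 mm wide, 6 mm thick; shut, its top is 128 mm above the bench and it overhangs the front wall by 10 mm.
- lid_hinge (a point): Middle of the lid's hinge line, which runs along the tumbler's y at x +125, z +122 mm of the tumbler, level with the lid's underside. The point's axes turn with the lid: its -x axis points along the lid to its front edge and +z out of its outer face (up when shut).
- barrel_long: The longer barrel, black rubber with an aluminium end: cylinder 54 mm in diameter, 92 long, with an 18 mm nut sticking 8 mm out of its +y end, about 0.37 kg. Origin: middle of the cylinder on its axis, y along it. It lies on a low wooden stand, axis 43 mm above the bench (base 80 x 90 mm, 12 high; two rails reach 21 mm high and 22 mm either side of the axis). Either end may go to the left.
- barrel_short: The shorter barrel, same look and diameter, 60 mm long, on a like stand: leave it alone. Origin and axes as the longer one. Which stand is where varies.
- media_jar: Bystander: closed jar, 58 mm wide, 85 high; origin centre of underside.
- file_tin: Bystander: tin 66 mm wide, 95 high, with files standing up to 195 mm high; origin centre of underside.
- bowl: Bystander: wooden bowl 110 mm wide, 35 high; origin centre of underside.
- hammer: Bystander: hammer 220 mm long lying on the bench; x along its handle.
- bench_block: Bystander: steel bench block 65 x 65 x 22 mm; origin centre of underside.
- compound_bar: Bystander: bar of polishing compound 45 x 120 x 32 mm; origin centre of underside.
- screwdriver: Bystander: screwdriver 200 mm long lying on the bench; x along it.
There are look-alikes about, which are no part of the job. What is shaped like the barrel_long but blue is not meant.

How it is judged:
By the outcome, as a careful person would: the job done as asked, in the order asked, and still so for the second after the job is handed in, with the robot touching nothing.
It also fails if it takes over 69 s, if anything falls off the work surface, if the arm or the gripper's body presses on something with over 40 N, if the wrist force passes 120 N, or if a joint passes its speed limit or range.

## Working session

There is one attempt and no reset: what is moved stays moved. The work goes in short steps, Python scripts to look and compute and a shell command to move; the robot and the scene stay as the last step left them, time stands still between calls to the robot, and variables do not carry over. Pictures are saved under pics/ and viewed, and the job is handed in when it is done.

```bash
ls; mkdir -p pics; python3 - <<'E'
from workcell import ctrl
import cv2,numpy as np
o=ctrl.get_obs();print({k:np.round(v,3).tolist() for k,v in o.items()})
for n in ["scene","side","wrist"]:
    im=ctrl.get_image(n)
    cv2.imwrite(f"pics/{n}0.png",im["color"][:,:,::-1])
    print(n,im["fx"],im["fy"],im["cx"],im["cy"],np.round(im["pose"],3).tolist())
    np.savez(f"{n}0.npz",**im)
E
```

```text
pics
{'t': 0.0, 'qpos': [1.138, 0.424, 1.631, -0.0, 1.089, -0.019], 'qvel': [-0.0, -0.001, 0.001, -0.003, 0.001, 0.001], 'joint_torque': [-0.001, -54.464, -27.367, 0.064, 0.023, -0.0], 'ee_pos': [251.086, 571.748, 221.92], 'orientation': [-1.548, 0.325, -0.324], 'ft_force': [0.617, -0.388, -0.084], 'moment': [-0.021, -0.058, 0.029], 'width': 87.668}
scene 444.95429211248364 444.95429211248364 321.3523641570661 236.42133972156014 [[0.864, 0.41, -0.291, 897.998], [0.503, -0.719, 0.48, -703.168], [-0.013, -0.561, -0.828, 1147.145], [0.0, 0.0, 0.0, 1.0]]
side 438.27245027352626 438.27245027352626 315.2411154158328 238.4802686771398 [[-0.923, 0.236, -0.305, 925.116], [0.385, 0.609, -0.693, 784.218], [0.023, -0.757, -0.653, 930.469], [0.0, 0.0, 0.0, 1.0]]
wrist 371.64829954431775 371.64829954431775 316.04705031720863 244.45046615995474 [[0.402, 0.879, 0.256, 180.171], [0.915, -0.386, -0.114, 603.804], [-0.001, 0.281, -0.96, 384.721], [0.0, 0.0, 0.0, 1.0]]
```

View pics/scene0.png

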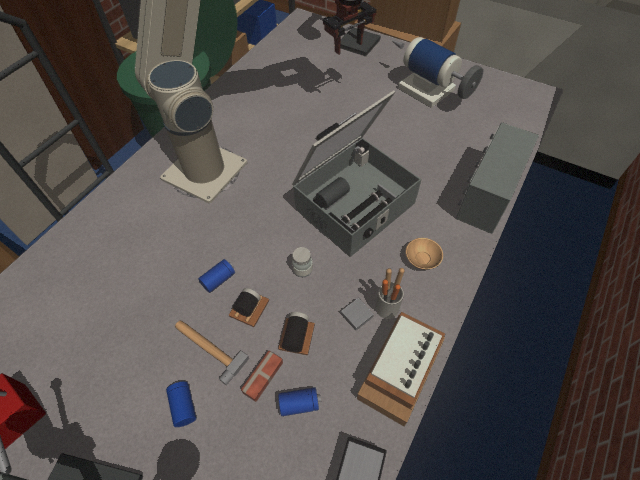

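View pics/side0.png

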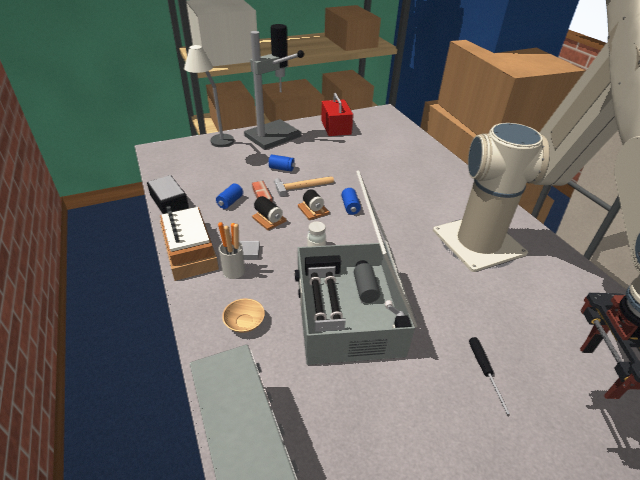

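View pics/wrist0.png

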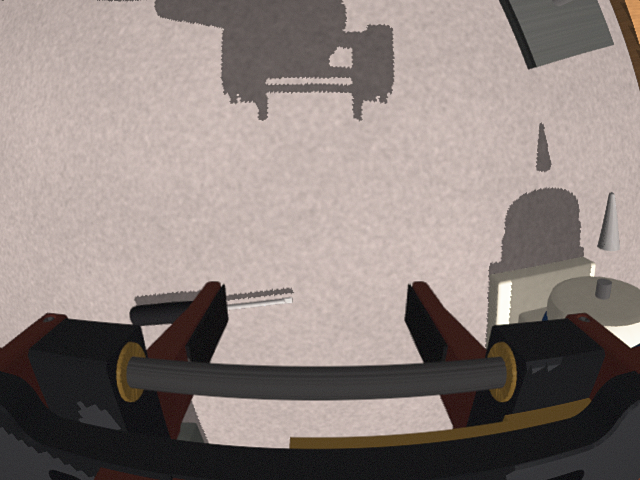

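```bash
cat > h.py <<'E'
import numpy as np,cv2
def load(n): return dict(np.load(n+".npz"))
def cloud(im,z=None):
    H,W=im["z_map"].shape
    v,u=np.mgrid[0:H,0:W]
    d=im["z_map"].astype(float)
    P=np.stack([(u-im["cx"])/im["fx"]*d,(v-im["cy"])/im["fy"]*d,d],-1)
    return P@im["pose"][:3,:3].T+im["pose"][:3,3], d>0
def proj(im,p):
    q=(np.atleast_2d(p)-im["pose"][:3,3])@im["pose"][:3,:3]
    return np.stack([q[:,0]/q[:,2]*im["fx"]+im["cx"],q[:,1]/q[:,2]*im["fy"]+im["cy"]],-1)
E
python3 - <<'E'
from h import *
# orthographic: x 100..1000, y -500..500, 0.5 px/.. 
for n in ["scene0","side0"]:
    im=load(n);P,m=cloud(im)
    out=np.zeros((600,600,3),np.uint8);hz=np.full((600,600),-1e9)
    Q=P[m];C=im["color"][m]
    r=((950-Q[:,0])/1.4).astype(int);c=((450-Q[:,1])/1.4).astype(int)
    ok=(r>=0)&(r<600)&(c>=0)&(c<600)&(Q[:,2]>-20)
    o=np.argsort(Q[ok][:,2]);r,c=r[ok][o],c[ok][o]
    out[r,c]=C[ok][o][:,::-1]
    out=cv2.morphologyEx(out,cv2.MORPH_CLOSE,np.ones((3,3)))
    cv2.imwrite(f"pics/top_{n}.png",out)
    # rim mask
    s=(Q[:,2]>115)&(Q[:,2]<125)&(abs(Q[:,1])<300)&(Q[:,0]>200)&(Q[:,0]<950)
    print(n,s.sum(),cv2.minAreaRect(Q[s][:,:2].astype(np.float32)))
    np.save(n+"_rim.npy",Q[s])
E
```

```text
scene0 884 ((656.9288330078125, 5.82806396484375), (523.5089721679688, 580.76904296875), 83.25520324707031)
side0 967 ((694.1626586914062, 30.05706787109375), (340.8078308105469, 685.4780883789062), 61.00503158569336)
```

View pics/top_scene0.png

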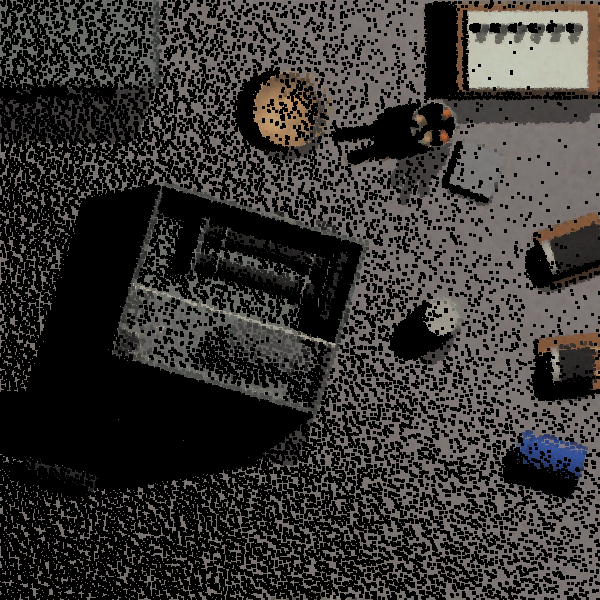

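View pics/top_side0.png

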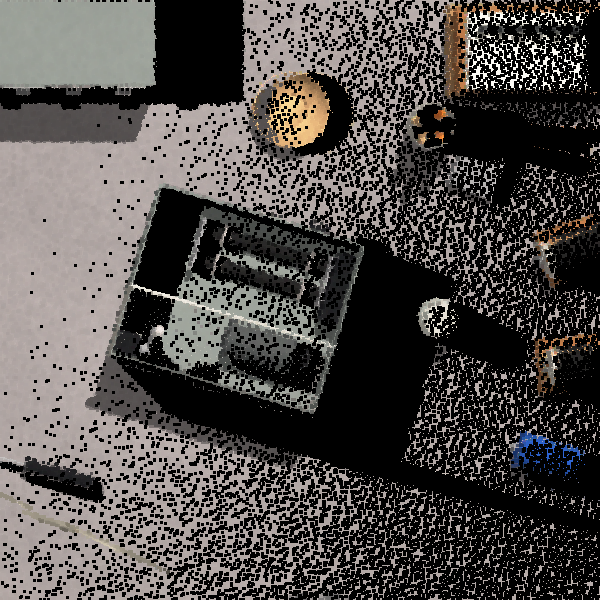

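```bash
cat > fit.py <<'E'
from h import *
from scipy.optimize import least_squares
def ring(n,th,c,d=12):
    Q=np.load(n+"_rim.npy")[:,:2]
    return Q
px=np.array([[160,187],[362,243],[315,410],[113,352]],float)
w=np.stack([950-1.4*px[:,1],450-1.4*px[:,0]],-1)
c0=w.mean(0); d=(w[3]-w[0])+(w[2]-w[1]); th0=np.arctan2(d[1],d[0]); print(c0,th0)
allr=[]
for n in ["scene0","side0"]:
    Q=np.load(n+"_rim.npy"); Q=Q[abs(Q[:,2]-121)<4][:,:2]
    def loc(p,Q=Q):
        s,c=np.sin(p[2]),np.cos(p[2]);D=Q-p[:2];return np.stack([D@[c,s],D@[-s,c]],-1)
    def res(L):
        # dist to centerline of wall ring (123 x 148)
        dx=abs(L[:,0])-123; dy=abs(L[:,1])-148
        return np.where((dy>-8)&(dx<0),dy,np.where(dx>-8,dx,np.maximum(dx,dy)))
    p=np.array([*c0,th0])
    for k in range(6):
        lim=[15,10,8,6,4,4][k]
        r=res(loc(p)); sel=abs(r)<lim
        f=least_squares(lambda q:res(loc(q))[sel],p,loss='soft_l1'); p=f.x
    print(n,p,sel.sum(),np.abs(f.fun).mean(),np.median(f.fun))
    L=loc(p)[sel]
    for nm,s in [("x-",L[:,0]<-118),("x+",L[:,0]>118),("y-",L[:,1]<-143),("y+",L[:,1]>143)]:
        print(nm,s.sum(),np.median(np.abs(L[s]),0).round(1) if s.any() else "")
E
python3 fit.py
```

```text
[532.8 117.5] 2.865681525074268
scene0 [531.85058958 115.39793511   2.85182392] 525 1.4833501348716402 -0.10864766050546848
x- 147 [122.8  77.7]
x+ 153 [122.9  78.9]
y- 111 [ 65.8 147.7]
y+ 133 [ 65.4 147.9]
side0 [530.2653791  118.55900269   2.84810587] 526 1.4004315079822727 -0.34288919591291744
x- 145 [122.7  81. ]
x+ 33 [121.7 131.6]
y- 247 [ 64.9 147.7]
y+ 123 [ 59.2 147.3]
```

```bash
python3 - <<'E'
from h import *
im=load("scene0");c=im["color"][:,:,::-1]
a=cv2.resize(c[70:270,270:450],None,fx=4,fy=4,interpolation=cv2.INTER_CUBIC)[:600]
cv2.imwrite("pics/c1.png",cv2.resize(c[90:260,280:430],(600,600*170//150)[:2])[:600])
cv2.imwrite("pics/c2.png",cv2.resize(c[250:400,200:350],(600,600),interpolation=cv2.INTER_CUBIC))
im=load("side0");c=im["color"][:,:,::-1]
cv2.imwrite("pics/c3.png",cv2.resize(c[160:370,280:430],(429,600),interpolation=cv2.INTER_CUBIC))
cv2.imwrite("pics/c4.png",cv2.resize(c[150:250,200:380],(800,444),interpolation=cv2.INTER_CUBIC))
E
```

```text
(no output)
```

View pics/c1.png

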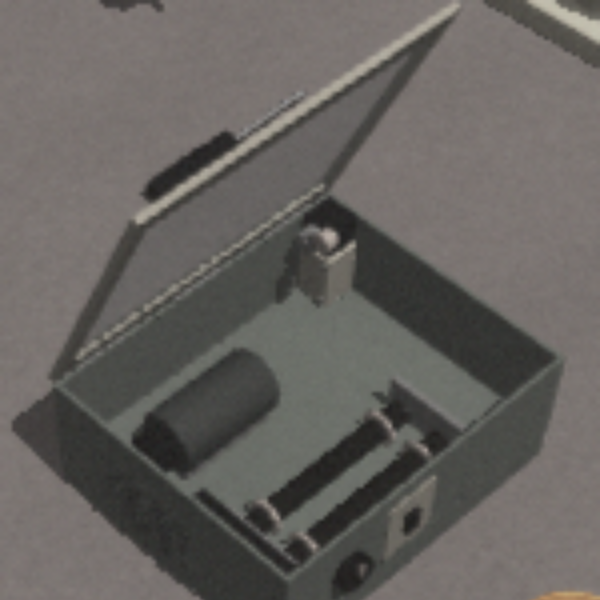

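View pics/c3.png

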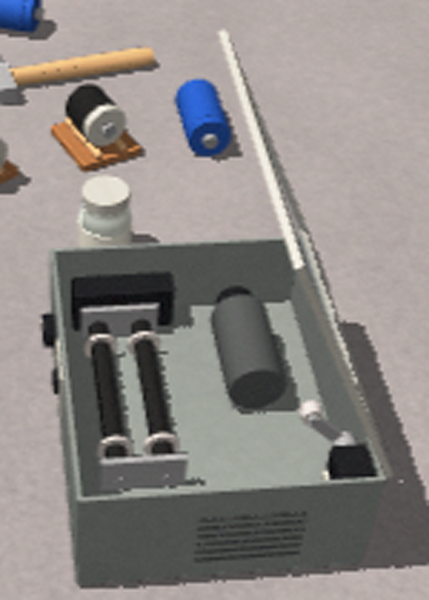

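View pics/c2.png

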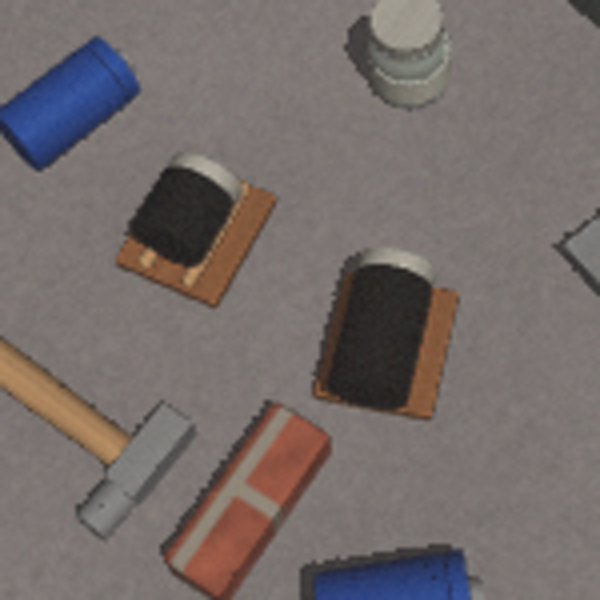

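View pics/c4.png

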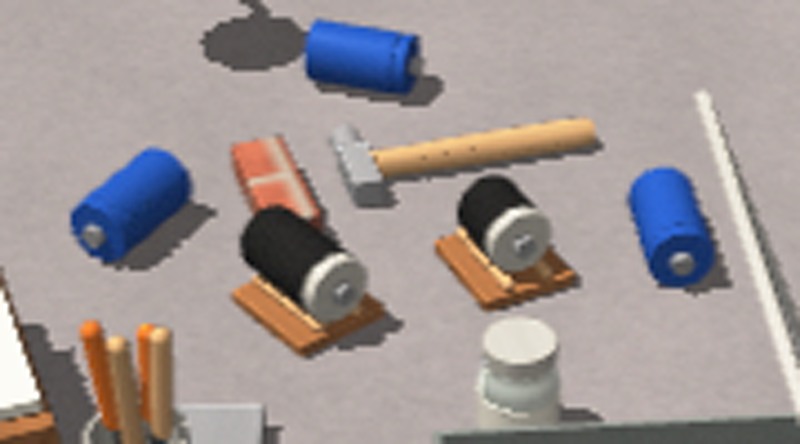

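```bash
cat >> h.py <<'E'
from scipy.spatial.transform import Rotation as R
T0=np.array([531.0,117.0,0]); TH=2.850
TR=R.from_euler('z',TH).as_matrix()
def tw(p): return np.asarray(p,float)@TR.T+T0
def wt(p): return (np.asarray(p,float)-T0)@TR
E
python3 - <<'E'
from h import *
o=R.from_rotvec([-1.548,.325,-.324]).as_matrix();print("tool axes cols\n",o.round(3))
for n in ["scene0","side0"]:
    im=load(n);P,m=cloud(im);L=wt(P)
    # barrels: black/dark + metal above stand
    Q=P
    for nm,c in [("long",(0,0))]: pass
    # lid: points above z 150 within tumbler xy
    s=m&(L[...,2]>135)&(L[...,2]<400)&(abs(L[...,1])<150)&(L[...,0]>-20)&(L[...,0]<125)
    q=L[s]; 
    s2=(abs(q[:,1])>135)|(q[:,2]>330)
    a=np.arctan2(q[s2][:,2]-122,125-q[s2][:,0]); print(n,s.sum(),np.percentile(a,[10,50,90]), q[s2][:,2].max())
    # switch roller: bright points near
    d=np.linalg.norm(L-np.array([74,-92,141]),axis=-1)
    s=m&(d<22)&(im["color"].min(-1)>120); print("roller",L[s].mean(0).round(1),s.sum())
E
```

```text
tool axes cols
 [[ 0.916 -0.001  0.402]
 [-0.402 -0.001  0.916]
 [-0.    -1.    -0.002]]
scene0 2005 [1.15045548 1.15587326 1.1740791 ] 364.93811004958275
roller [ 70.5 -90.9 147.4] 12
side0 901 [1.16263243 1.17695949 1.20721839] 363.9730907808579
roller [ 73.5 -94.8 144.7] 48
```

```bash
python3 - <<'E'
from h import *
for n in ["scene0","side0"]:
    im=load(n);P,m=cloud(im)
    col=im["color"].astype(int)
    for nm,(u,v) in {"long":proj(im,cloud(load("scene0"))[0][332,297])[0],"short":proj(im,cloud(load("scene0"))[0][302,247])[0]}.items():
        u,v=int(u),int(v)
        c=P[v,u]
        s=m&(np.linalg.norm(P[...,:2]-c[:2],axis=-1)<75)&(P[...,2]>26)&(P[...,2]<85)
        q=P[s]
        print(n,nm,c.round(),s.sum(),cv2.minAreaRect(q[:,:2].astype(np.float32)),q[:,2].max().round())
        np.save(f"{n}_{nm}.npy",q)
E
```

```text
scene0 long [ 612. -364.   67.] 797 ((604.8394775390625, -371.15673828125), (63.380184173583984, 133.39846801757812), 9.361407279968262) 75.0
scene0 short [ 451. -361.   70.] 500 ((441.3341064453125, -348.6431884765625), (53.5513916015625, 68.55281066894531), 5.384951114654541) 74.0
side0 long [ 611. -371.   63.] 444 ((599.543212890625, -367.8748474121094), (77.85946655273438, 136.73683166503906), 1.4691500663757324) 72.0
side0 short [ 450. -367.   67.] 296 ((440.0578918457031, -345.38153076171875), (53.42552947998047, 73.01395416259766), 5.831855773925781) 71.0
```

```bash
python3 - <<'E'
from h import *
from scipy.optimize import least_squares
for nm in ["long","short"]:
  for src in [["scene0"],["side0"],["scene0","side0"]]:
    q=np.concatenate([np.load(f"{n}_{nm}.npy") for n in src])
    p=np.array([606,-370,np.pi/2+.17]) if nm=="long" else np.array([446,-360,np.pi/2+.17])
    for k in range(8):
        lim=[15,10,8,6,4,4,3,3][k]
        def f(p,q=q):
            a=np.array([np.cos(p[2]),np.sin(p[2])]);D=q[:,:2]-p[:2]
            return np.hypot(D@[-a[1],a[0]],q[:,2]-43)-27
        r=f(p);a=np.array([np.cos(p[2]),np.sin(p[2])]);t=(q[:,:2]-p[:2])@a
        s=(abs(r)<lim)&(abs(t)<70)
        g=least_squares(lambda x:f(x,q[s]),p,loss='soft_l1');
        p=g.x;a=np.array([np.cos(p[2]),np.sin(p[2])]);t=((q[:,:2]-p[:2])@a)[s]
        if k>1:
            lo,hi=np.percentile(t,[1,99]);p[:2]+=a*(lo+hi)/2
    print(nm,src,p.round(3),"len",(hi-lo).round(1),s.sum(),np.abs(g.fun).mean().round(2))
E
```

```text
Traceback (most recent call last):
IndexError: index -1 is out of bounds for axis 0 with size 0
```

```bash
cat > cyl.py <<'E'
from h import *
from scipy.optimize import least_squares
def fit(q,p,hw):
    def f(p,q):
        a=np.array([np.cos(p[2]),np.sin(p[2])]);D=q[:,:2]-p[:2]
        return np.hypot(D@[-a[1],a[0]],q[:,2]-43)-27
    for k in range(10):
        lim=[25,15,10,8,6,5,4,4,3,3][k]
        a=np.array([np.cos(p[2]),np.sin(p[2])]);t=(q[:,:2]-p[:2])@a
        s=(abs(f(p,q))<lim)&(abs(t)<hw+15)
        g=least_squares(lambda x:f(x,q[s]),p,loss='soft_l1');p=g.x
        a=np.array([np.cos(p[2]),np.sin(p[2])]);t=((q[:,:2]-p[:2])@a)[s]
        lo,hi=np.percentile(t,[1,99]);p[:2]+=a*(lo+hi)/2
    return p,hi-lo,s.sum(),np.abs(g.fun).mean()
E
python3 - <<'E'
from cyl import *
for nm,hw in [("long",46),("short",30)]:
  for src in [["scene0"],["side0"],["scene0","side0"]]:
    q=np.concatenate([np.load(f"{n}_{nm}.npy") for n in src])
    best=None
    for th in [1.4,1.7,2.0,2.3]:
        try: r=fit(q,np.array([*np.median(q[:,:2],0),th]),hw)
        except Exception as e: continue
        if best is None or r[2]>best[2]: best=r
    print(nm,src,best[0].round(3),[round(float(x),2) for x in best[1:]])
E
```

```text
long ['scene0'] [ 601.865 -358.384    1.909] [89.59, 615.0, 1.16]
long ['side0'] [ 597.401 -354.03     1.904] [91.39, 284.0, 1.28]
long ['scene0', 'side0'] [ 600.596 -357.191    1.909] [92.25, 859.0, 1.25]
short ['scene0'] [ 440.234 -352.262    1.668] [58.1, 365.0, 1.29]
short ['side0'] [ 437.767 -348.051    1.658] [62.78, 164.0, 1.24]
short ['scene0', 'side0'] [ 439.452 -350.234    1.67 ] [62.26, 509.0, 1.28]
```

```bash
python3 -m jog '[[0,[20,-15,3.5],[0,1.04,0]],[0,[20,-15,3.5],[0,1.04,0]],[0,[20,-15,3.5],[0,1.04,0]],[0,[20,-15,3.5],[0,1.04,0]],[0,[20,-15,3.5],[0,1.04,0]],[0,[20,-15,3.5],[0,1.04,0]],[0,[20,-15,3.5],[0,1.04,0]],[0,[20,-15,3.5],[0,1.04,0]]]'; cat >> h.py <<'E'
def st(ctrl):
    o=ctrl.get_obs()
    print("t %.2f q %s p %s w %.1f F %s"%(o["t"],np.round(o["qpos"],4).tolist(),np.round(o["ee_pos"],1).tolist(),o["width"],np.round(o["ft_force"],1).tolist()))
    M=R.from_rotvec(o["orientation"]).as_matrix();print("axes",M.round(3).tolist());return o
E
python3 -c "
from h import *
from workcell import ctrl
st(ctrl)"
```

```text
t: 0.95
ee_pos: [448.9, 523.5, 372.4]
orientation: [-1.262, 1.124, -1.124]
ft_force: [0.0, 0.3, -0.1]
width: 27.0
t 0.95 q [0.8447, 0.4041, 1.3146, 0.0, 1.4234, 0.7297] p [448.9, 523.5, 372.4] w 27.0 F [0.0, 0.3, -0.1]
axes [[0.115, -0.0, 0.993], [-0.993, -0.0, 0.115], [0.0, -1.0, -0.0]]
```

```bash
cat >> h.py <<'E'
def Rt(tilt,yaw=0,flip=False):
    """tool rot; tilt: rad pointing back(+x tumbler) from down; tool z = tumbler +y (camera front); yaw about tumbler z. flip: camera back"""
    c,s=np.cos(tilt),np.sin(tilt)
    y=np.array([s,0,-c]); x=np.array([c,0,s]); z=np.cross(x,y)
    M=np.stack([x,y,z],-1)
    if flip: M=np.stack([-x,y,-z],-1)
    return TR@R.from_euler('z',yaw).as_matrix()@M
def to(ctrl,pw,M,quiet=False):
    o=ctrl.get_obs();A=R.from_rotvec(o["orientation"]).as_matrix()
    d=A.T@(np.asarray(pw)-o["ee_pos"])/10
    rv=R.from_matrix(A.T@M).as_rotvec()
    print("shift cm",d.round(2).tolist(),"turn",rv.round(3).tolist(),"|",np.linalg.norm(d).round(1),np.degrees(np.linalg.norm(rv)).round(1))
E
python3 - <<'E'
from h import *
from workcell import ctrl
to(ctrl,[720,380,420],Rt(0.0)); to(ctrl,tw([-60,-92,330]),Rt(.785))
E
```

```text
shift cm [17.36, -4.77, 25.29] turn [-0.0, 1.977, 0.001] | 31.0 113.3
shift cm [35.24, 4.24, 12.65] turn [-0.77, 1.86, -0.506] | 37.7 118.9
```

```bash
python3 -m jog '[[0,[17.4,-4.8,25.3],[0,1.05,0]],[0,[17.4,-4.8,25.3],[0,1.05,0]],[0,[17.4,-4.8,25.3],[0,1.05,0]],[0,[17.4,-4.8,25.3],[0,1.05,0]],[0,[17.4,-4.8,25.3],[0,1.05,0]],[0,[17.4,-4.8,25.3],[0,1.05,0]],[0,[17.4,-4.8,25.3],[0,1.05,0]],[0,[17.4,-4.8,25.3],[0,1.05,0]]]';python3 - <<'E'
from h import *
from workcell import ctrl
st(ctrl)
to(ctrl,tw([-140,-92,330]),Rt(.5)); to(ctrl,tw([-60,-92,330]),Rt(.785))
E
```

```text
t: 1.75
ee_pos: [721.6, 379.0, 419.3]
orientation: [-0.614, 1.856, -1.856]
ft_force: [-1.0, 0.7, -1.4]
width: 0.2
t 1.75 q [0.469, 0.6179, 0.8811, -0.0002, 1.6439, 1.4024] p [721.6, 379.0, 419.3] w 0.2 F [-1.0, 0.7, -1.4]
axes [[-0.804, -0.001, 0.595], [-0.595, -0.001, -0.804], [0.001, -1.0, 0.0]]
shift cm [15.15, 8.95, 15.41] turn [-0.233, 0.909, -0.462] | 23.4 59.9
shift cm [19.94, 8.95, 9.01] turn [-0.365, 0.879, -0.725] | 23.6 68.6
```

```bash
cat > fk.py <<'E'
import numpy as np
D=[([.4236,2.0546],[251.086,571.748,221.92]),([.4041,.4041+1.3146],[448.9,523.5,372.4]),([.6179,.6179+.8811],[721.6,379.0,419.3])]
A=[];b=[]
for (q2,q),p in D:
    r=np.sqrt(p[0]**2+p[1]**2-144);s,c=np.sin,np.cos
    A+=[[s(q2),s(q),c(q),1,0],[c(q2),c(q),-s(q),0,1]];b+=[r,p[2]]
x,res,_,_=np.linalg.lstsq(np.array(A),np.array(b),rcond=None);print("L1,L2,e,a1,d1-dt",x.round(1),res)
E
python3 fk.py
```

```text
L1,L2,e,a1,d1-dt [561.1 484.8  77.9   0.8   4.9] [0.01213595]
```

```bash
python3 -m jog '[[0,[15.2,9,15.4],[-0.233,0.909,-0.462]],[0,[15.2,9,15.4],[-0.233,0.909,-0.462]],[0,[15.2,9,15.4],[-0.233,0.909,-0.462]],[0,[15.2,9,15.4],[-0.233,0.909,-0.462]],[0,[15.2,9,15.4],[-0.233,0.909,-0.462]],[0,[15.2,9,15.4],[-0.233,0.909,-0.462]],[0,[15.2,9,15.4],[-0.233,0.909,-0.462]],[0,[15.2,9,15.4],[-0.233,0.909,-0.462]]]';python3 - <<'E'
from h import *
from workcell import ctrl
o=st(ctrl);print(wt(o["ee_pos"]))
im=ctrl.get_image("scene");cv2.imwrite("pics/s1.png",im["color"][:,:,::-1]);np.savez("s1.npz",**im)
im=ctrl.get_image("wrist");cv2.imwrite("pics/w1.png",im["color"][:,:,::-1]);np.savez("w1.npz",**im)
E
```

```text
t: 2.55
ee_pos: [689.0, 166.1, 328.7]
orientation: [0.204, -1.895, 1.755]
ft_force: [0.1, -0.8, -0.2]
width: 0.7
t 2.55 q [0.1328, 0.7158, 0.98, 0.2119, 1.9034, 2.0137] p [689.0, 166.1, 328.7] w 0.7 F [0.1, -0.8, -0.2]
axes [[-0.84, -0.462, -0.284], [0.248, 0.139, -0.959], [0.482, -0.876, -0.002]]
[-137.25304215  -92.49597741  328.67236818]
```

```bash
cat >> fk.py <<'E'
def wr(q,d1=0):
    q1,q2,q3=q[:3];p=q2+q3
    r=561.1*np.sin(q2)+484.8*np.sin(p)+77.9*np.cos(p)+.8
    z=561.1*np.cos(q2)+484.8*np.cos(p)-77.9*np.sin(p)+d1
    return np.array([r*np.cos(q1)-12*np.sin(q1),r*np.sin(q1)+12*np.cos(q1),z])
q=[0.1328,0.7158,0.98,0.2119,1.9034,2.0137];p=np.array([689.0,166.1,328.7]);t=np.array([-.462,.139,-.876])
w=wr(q); # p = w + d1 z + dt t ; d1=dt+4.9
# z: 328.7=w_z+dt+4.9-.876dt
v=p-w;print(v,"dt xy",v[:2]@t[:2]/(t[:2]@t[:2]),"dt z",(v[2]-4.9)/(1-.876))
E
python3 fk.py
```

```text
L1,L2,e,a1,d1-dt [561.1 484.8  77.9   0.8   4.9] [0.01213595]
[-142.32269483   42.94013988   43.04785167] dt xy 308.1295059659509 dt z 307.6439650936687
```

View pics/s1.png

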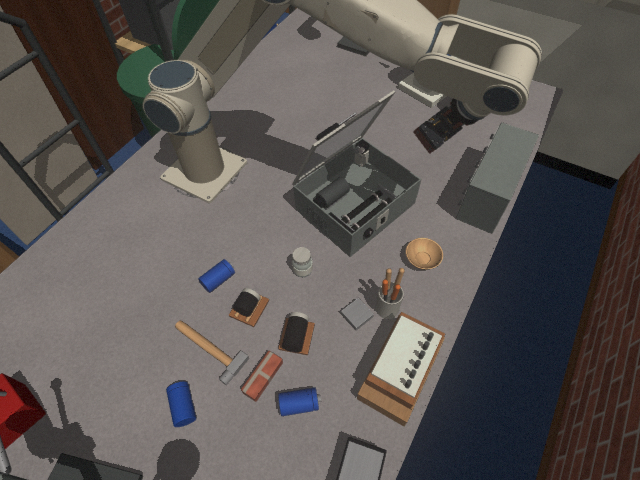

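View pics/w1.png

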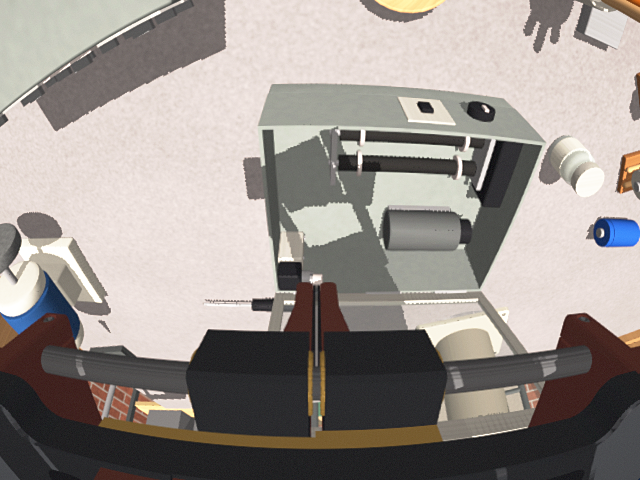

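```bash
cat > arm.py <<'E'
from h import *
from scipy.optimize import brentq
def wr(q,d1=313):
    q1,q2,q3=q[:3];p=q2+q3
    r=561.1*np.sin(q2)+484.8*np.sin(p)+77.9*np.cos(p)+.8
    z=561.1*np.cos(q2)+484.8*np.cos(p)-77.9*np.sin(p)+d1
    return np.array([r*np.cos(q1)-12*np.sin(q1),r*np.sin(q1)+12*np.cos(q1),z])
def ik(w):
    r=np.sqrt(w[0]**2+w[1]**2-144)-.8; z=w[2]-313
    q1=np.arctan2(w[1],w[0])-np.arcsin(12/np.hypot(w[0],w[1]))
    L=np.hypot(484.8,77.9);be=np.arctan2(77.9,484.8)  # r=L sin(p+be), z=L cos(p+be)
    d=np.hypot(r,z);ca=(d*d-561.1**2-L*L)/(2*561.1*L)
    g=np.arccos(ca)   # q3+be = g
    q3=g-be; th=np.arctan2(r,z); q2=th-np.arctan2(L*np.sin(g),561.1+L*np.cos(g))
    return np.array([q1,q2,q3])
def axis(q):
    p=q[1]+q[2];return np.array([np.sin(p)*np.cos(q[0]),np.sin(p)*np.sin(q[0]),np.cos(p)])
def dist_line(P,w,a):
    v=P-w;s=v@a;return s,np.linalg.norm(v-np.outer(s,a),axis=1)
def lidclear(tcp_t,tilt,yaw=0,lid=1.165,flip=False):
    M=Rt(tilt,yaw,flip);w=tw(tcp_t)-308*M[:,1];q=ik(w);a=axis(q)
    ys=np.linspace(-150,150,61);e=tw(np.stack([125-260*np.cos(lid)-0*ys-6*0,ys,122+260*np.sin(lid)+0*ys],-1))
    s,d=dist_line(e,w,a);i=d.argmin()
    # signed vertical clearance
    v=e[i]-w-s[i]*a
    q5=np.arccos(a@M[:,1])
    return dict(w=w.round(),q=q.round(3),q5=q5.round(2),dist=d[i].round(1),along=s[i].round(),below=bool(v[2]<0))
E
python3 - <<'E'
from arm import *
q=[0.1328,0.7158,0.98];w=wr(q);print(w,ik(w))
a=axis(q)
P,m=cloud(load("s1"));Q=P[m&(P[...,2]>400)&(P[...,0]>100)]
s,d=dist_line(Q,w,a)
for lo in range(-500,150,50):
    k=(s>lo)&(s<lo+50)&(d<150)
    if k.sum(): print(lo,k.sum(),np.percentile(d[k],[50,90,99]).round())
for tilt in [.5,.6,.785,.9]:
    print(tilt,lidclear([90,-92,151],tilt))
for tilt in [0,.15,.25,.35,.45]:
    print("seat",tilt,lidclear([-60,20,66],tilt))
E
```

```text
[831.32269483 123.15986012 598.65214833] [0.1328 0.7158 0.98  ]
-500 99 [77. 80. 82.]
-450 228 [70. 78. 84.]
-400 563 [72. 84. 90.]
-350 947 [74. 92. 96.]
-300 1392 [75. 88. 93.]
-250 1738 [66. 76. 81.]
-200 1715 [56. 63. 68.]
-150 2060 [59. 69. 73.]
-100 2316 [ 61.  74. 126.]
-50 2693 [ 62.  92. 133.]
0 1681 [60. 69. 74.]
0.5 {'w': array([613., 189., 421.]), 'q': array([0.28 , 0.58 , 1.658]), 'q5': np.float64(1.34), 'dist': np.float64(98.8), 'along': np.float64(-18.0), 'below': True}
0.6 {'w': array([638., 181., 405.]), 'q': array([0.258, 0.629, 1.611]), 'q5': np.float64(1.44), 'dist': np.float64(104.7), 'along': np.float64(-53.0), 'below': True}
0.785 {'w': array([680., 168., 369.]), 'q': array([0.226, 0.722, 1.527]), 'q5': np.float64(1.6), 'dist': np.float64(108.0), 'along': np.float64(-113.0), 'below': True}
0.9 {'w': array([702., 162., 342.]), 'q': array([0.21 , 0.782, 1.479]), 'q5': np.float64(1.71), 'dist': np.float64(105.6), 'along': np.float64(-150.0), 'below': True}
seat 0 {'w': array([583.,  81., 374.]), 'q': array([0.117, 0.588, 1.797]), 'q5': np.float64(0.76), 'dist': np.float64(70.9), 'along': np.float64(-45.0), 'below': True}
seat 0.15 {'w': array([627.,  67., 371.]), 'q': array([0.088, 0.639, 1.699]), 'q5': np.float64(0.94), 'dist': np.float64(99.2), 'along': np.float64(-86.0), 'below': True}
seat 0.25 {'w': array([656.,  59., 364.]), 'q': array([0.071, 0.68 , 1.633]), 'q5': np.float64(1.07), 'dist': np.float64(113.5), 'along': np.float64(-115.0), 'below': True}
seat 0.35 {'w': array([684.,  50., 355.]), 'q': array([0.056, 0.724, 1.567]), 'q5': np.float64(1.18), 'dist': np.float64(124.1), 'along': np.float64(-146.0), 'below': True}
seat 0.45 {'w': array([711.,  42., 343.]), 'q': array([0.042, 0.771, 1.5  ]), 'q5': np.float64(1.3), 'dist': np.float64(131.0), 'along': np.float64(-179.0), 'below': True}
```

```bash
python3 - <<'E'
from h import *
from workcell import ctrl
to(ctrl,tw([0,-92,247]),Rt(.785))
E
```

```text
shift cm [8.05, 13.85, 0.09] turn [-0.002, 0.008, -0.286] | 16.0 16.4
```

```bash
python3 -m jog '[[0,[3,4,0],[0,0.005,-0.1]],[0,[5.5,8.5,0],[0,0.008,-0.2]],[0,[8,12.5,0],[0,0.008,-0.286]],[0,[8,13.8,0],[0,0.008,-0.286]],[0,[8,13.8,0],[0,0.008,-0.286]]]';python3 - <<'E'
from h import *
from workcell import ctrl
o=st(ctrl);print(wt(o["ee_pos"]))
to(ctrl,tw([92.4,-92,155.1]),Rt(.785))
for n in ["side","wrist","scene"]:
    im=ctrl.get_image(n);cv2.imwrite(f"pics/{n}2.png",im["color"][:,:,::-1]);np.savez(f"{n}2.npz",**im)
E
```

```text
t: 3.15
ee_pos: [557.5, 206.7, 246.9]
orientation: [0.443, -1.762, 1.564]
ft_force: [-0.2, -0.0, 1.0]
width: 0.1
t 3.15 q [0.1704, 0.7188, 1.2766, 0.3341, 1.8611, 2.0109] p [557.5, 206.7, 246.9] w 0.1 F [-0.2, -0.0, 1.0]
axes [[-0.676, -0.678, -0.289], [0.206, 0.202, -0.957], [0.707, -0.707, 0.003]]
[  0.42156779 -93.57009726 246.94316623]
shift cm [0.01, 13.0, 0.14] turn [-0.001, -0.003, 0.001] | 13.0 0.2
```

```bash
python3 - <<'E'
from h import *
a=cv2.imread("pics/side2.png")[140:370,270:500];b=cv2.imread("pics/wrist2.png")[150:400,200:450]
cv2.imwrite("pics/m2.png",np.hstack([cv2.resize(a,(400,400)),cv2.resize(b,(400,400))]))
E
```

```text
(no output)
```

View pics/m2.png

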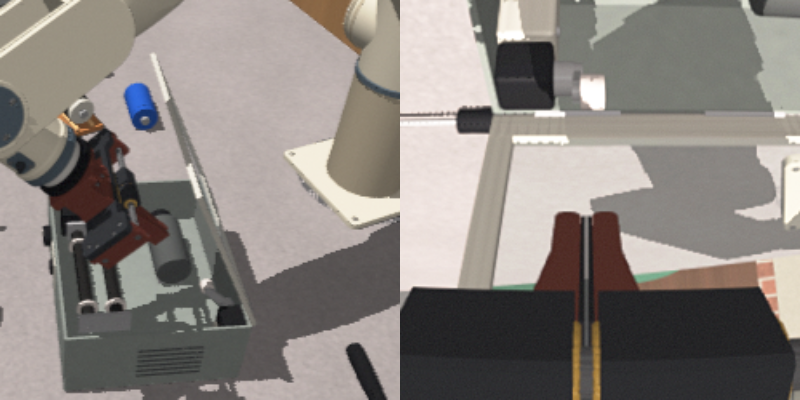

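```bash
cat >> h.py <<'E'
def fish(im):
    H,W=im["z_map"].shape;v,u=np.mgrid[0:H,0:W]
    dx,dy=(u-im["cx"])/im["fx"],(v-im["cy"])/im["fy"];th=np.hypot(dx,dy)+1e-9
    d=im["z_map"].astype(float);k=np.tan(np.minimum(th,1.5))/th
    P=np.stack([dx*k*d,dy*k*d,d],-1)
    return P@im["pose"][:3,:3].T+im["pose"][:3,3],(d>0)&(th<1.4)
E
python3 - <<'E'
from h import *
im=load("wrist2");P,m=fish(im);L=wt(P)
for v in range(198,216,3): print([ (L[v,u].round().tolist(),int(im["color"][v,u].mean())) for u in range(311,330,4)])
s=m&(abs(L[...,2]-121)<3)&(np.hypot(L[...,0],L[...,1])<260);print(s.sum())
E
```

```text
[([78.0, -99.0, 130.0], 103), ([65.0, -95.0, 139.0], 180), ([67.0, -92.0, 138.0], 162), ([67.0, -89.0, 138.0], 167), ([66.0, -86.0, 138.0], 171)]
[([71.0, -99.0, 138.0], 124), ([65.0, -95.0, 142.0], 250), ([66.0, -92.0, 142.0], 245), ([66.0, -89.0, 141.0], 245), ([66.0, -86.0, 142.0], 233)]
[([70.0, -99.0, 142.0], 133), ([67.0, -95.0, 144.0], 254), ([67.0, -92.0, 144.0], 254), ([66.0, -89.0, 144.0], 254), ([-169.0, -94.0, 310.0], 254)]
[([70.0, -99.0, 144.0], 150), ([66.0, -95.0, 147.0], 255), ([67.0, -92.0, 146.0], 255), ([68.0, -89.0, 146.0], 255), ([67.0, -86.0, 147.0], 255)]
[([72.0, -99.0, 146.0], 128), ([69.0, -95.0, 148.0], 255), ([68.0, -92.0, 149.0], 255), ([68.0, -89.0, 148.0], 255), ([70.0, -86.0, 147.0], 255)]
[([77.0, -99.0, 145.0], 126), ([71.0, -95.0, 150.0], 230), ([71.0, -92.0, 149.0], 255), ([72.0, -89.0, 149.0], 255), ([72.0, -86.0, 149.0], 255)]
4888
```

```bash
python3 -m jog '[[0,[0,3,0],[0,0,0]],[0,[0,6,0],[0,0,0]],[0,[0,9,0],[0,0,0]],[0,[0,11,0],[0,0,0]],[0,[0,12.5,0],[0,0,0]],[0,[0,13,0],[0,0,0]],[0,[0,13,0],[0,0,0]]]';python3 - <<'E'
from h import *
from workcell import ctrl
o=st(ctrl);print(wt(o["ee_pos"]))
for n in ["side","wrist"]:
    im=ctrl.get_image(n);cv2.imwrite(f"pics/{n}3.png",im["color"][:,:,::-1]);np.savez(f"{n}3.npz",**im)
a=cv2.imread("pics/side3.png")[200:350,330:480];b=cv2.imread("pics/wrist3.png")[120:370,190:440]
cv2.imwrite("pics/m3.png",np.hstack([cv2.resize(a,(400,400),interpolation=2),cv2.resize(b,(400,400),interpolation=2)]))
E
```

```text
t: 4.0
ee_pos: [471.9, 232.4, 156.3]
orientation: [0.438, -1.763, 1.561]
ft_force: [0.0, -0.1, 0.2]
width: 0.4
t 4.00 q [0.2261, 0.7158, 1.5246, 0.3594, 1.6116, 1.9758] p [471.9, 232.4, 156.3] w 0.4 F [0.0, -0.1, 0.2]
axes [[-0.676, -0.676, -0.293], [0.209, 0.205, -0.956], [0.706, -0.708, 0.003]]
[ 89.82289528 -93.56408616 156.3299976 ]
```

View pics/m3.png

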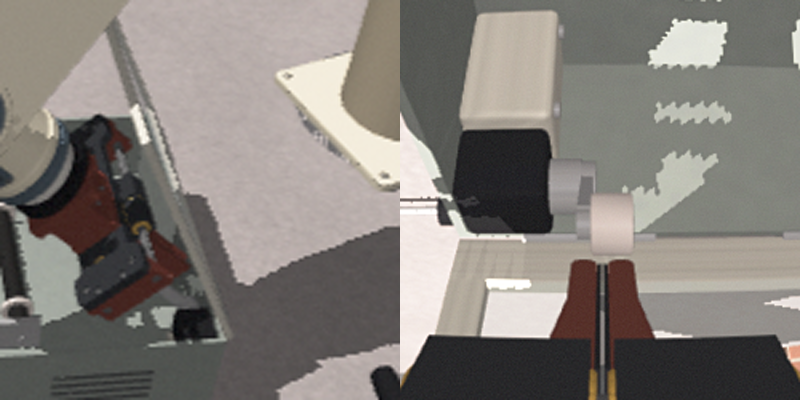

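```bash
python3 -m jog '[[0,[-0.2,0.4,0],[0,0,0]],[0,[-0.6,0.6,0],[0,0,0]],[0,[-1.1,0.7,0],[0,0,0]],[0,[-1.6,0.8,0],[0,0,0]],[0,[-2.1,1.0,0],[0,0,0]],[0,[-2.5,1.2,0],[0,0,0]],[0,[-2.8,1.3,0],[0,0,0]],[0,[-2.8,1.3,0],[0,0,0]]]';python3 - <<'E'
from h import *
from workcell import ctrl
o=st(ctrl);print(wt(o["ee_pos"]))
for n in ["side","wrist"]:
    im=ctrl.get_image(n);cv2.imwrite(f"pics/{n}4.png",im["color"][:,:,::-1]);np.savez(f"{n}4.npz",**im)
a=cv2.imread("pics/side4.png")[200:350,330:480];b=cv2.imread("pics/wrist4.png")[120:370,190:440]
cv2.imwrite("pics/m4.png",np.hstack([cv2.resize(a,(400,400),interpolation=2),cv2.resize(b,(400,400),interpolation=2)]))
im=load("wrist4");P,m=fish(im);L=wt(P)
s=m&(np.abs(L-np.array([62,-92,118])).max(-1)<16)&(im["color"].min(-1)>150)
if s.any(): print(L[s].min(0),L[s].max(0),s.sum(),np.median(L[s],0))
E
```

```text
t: 4.9
ee_pos: [481.6, 229.1, 126.9]
orientation: [0.438, -1.762, 1.56]
ft_force: [-0.2, -0.4, 7.4]
width: 0.5
t 4.90 q [0.2181, 0.7664, 1.5066, 0.3547, 1.5849, 1.9594] p [481.6, 229.1, 126.9] w 0.5 F [-0.2, -0.4, 7.4]
axes [[-0.675, -0.677, -0.294], [0.21, 0.206, -0.956], [0.708, -0.707, 0.003]]
[ 79.520111   -93.15419852 126.85745161]
[  52.2666012  -101.1884716   111.03914593] [ 65.56245274 -85.55051923 125.61504232] 1012 [ 55.05046263 -91.99366528 119.91390611]
```

View pics/m4.png

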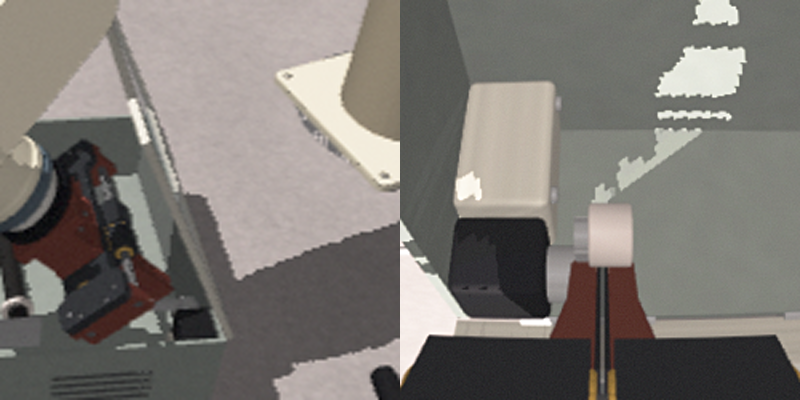

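```bash
python3 - <<'E'
from h import *
from scipy.optimize import least_squares
im=load("wrist4");P,m=fish(im);L=wt(P)
s=m&(np.abs(L-np.array([62,-91,118])).max(-1)<14)&(im["color"].min(-1)>150)&(abs(L[...,1]+91)<5)
q=L[s]
g=least_squares(lambda c:np.hypot(q[:,0]-c[0],q[:,2]-c[1])-9,[62,116],loss='soft_l1');print(g.x,np.abs(g.fun).mean())
a=lambda x:np.arctan2(x[1]-111,104-x[0]);print("ang",np.pi/4-a(g.x))
def h(t): c=np.array([104-42.43*np.cos(np.pi/4-t),111+42.43*np.sin(np.pi/4-t)]);return np.hypot(q[:,0]-c[0],q[:,2]-c[1])-9
g=least_squares(lambda t:h(t[0]),[.6],loss='soft_l1');print(g.x)
E
```

```text
[ 62.62064102 116.24441219] 0.434668184251512
ang 0.6593304912611647
[0.66901862]
```

```bash
python3 -m jog '[[0,[0.7,-0.3,0],[0,0,0]],[0,[1.4,-0.6,0],[0,0,0]],[0,[2.1,-0.9,0],[0,0,0]],[0,[2.8,-1.4,0],[0,0,0]],[0,[2.9,-3,0],[0,0,0]],[0,[2.9,-7,0],[0,0,0]],[0,[2.9,-11,0],[0,0,0]],[0,[2.9,-15,0],[0,0,0]]]';python3 - <<'E'
from h import *
from workcell import ctrl
o=st(ctrl);print(wt(o["ee_pos"]))
for n in ["side","wrist"]:
    im=ctrl.get_image(n);cv2.imwrite(f"pics/{n}5.png",im["color"][:,:,::-1]);np.savez(f"{n}5.npz",**im)
P,m=fish(im);L=wt(P)
s=m&(np.abs(L-np.array([74,-91,141])).max(-1)<14)&(im["color"].min(-1)>150)&(abs(L[...,1]+91)<5);print(s.sum(),L[s].min(0),L[s].max(0))
E
```

```text
t: 5.8
ee_pos: [564.4, 203.9, 254.9]
orientation: [0.436, -1.762, 1.562]
ft_force: [1.6, -0.6, -0.8]
width: 0.5
t 5.80 q [0.1646, 0.7187, 1.2561, 0.3344, 1.8789, 2.0175] p [564.4, 203.9, 254.9] w 0.5 F [1.6, -0.6, -0.8]
axes [[-0.676, -0.675, -0.294], [0.21, 0.205, -0.956], [0.706, -0.708, 0.004]]
[ -7.02316207 -92.89011118 254.93992325]
216 [ 64.09759692 -95.71468192 137.55102503] [ 77.10949807 -86.62234813 151.68815627]
```

View pics/wrist5.png

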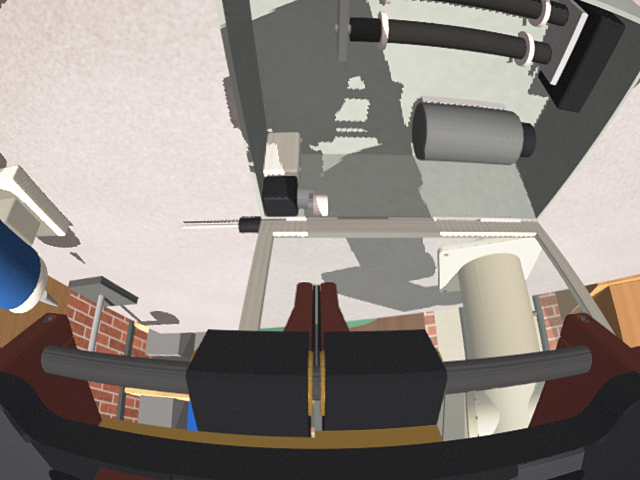

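```bash
cat >> h.py <<'E'
def Rd(az):  # tool down, z at world azimuth az
    z=np.array([np.cos(az),np.sin(az),0]);y=np.array([0,0,-1.]);return np.stack([np.cross(y,z),y,z],-1)
def Rs(tilt,yaw=0): # seat: z = tumbler -x, x=tumbler +y, tilted back
    c,s=np.cos(tilt),np.sin(tilt)
    return TR@R.from_euler('z',yaw).as_matrix()@np.stack([[0,1,0],[s,0,-c],[-c,0,-s]],-1).astype(float)
E
python3 - <<'E'
from h import *
from workcell import ctrl
to(ctrl,[700,90,430],Rd(np.radians(-50)))
print(Rs(.2).round(2))
E
```

```text
shift cm [0.69, -23.53, 6.94] turn [0.387, -0.946, 0.709] | 24.5 71.2
[[-0.29 -0.19  0.94]
 [-0.96  0.06 -0.28]
 [ 0.   -0.98 -0.2 ]]
```

```bash
python3 -m jog '[[0,[0,-5,1],[0,0,0]],[0,[0.3,-10,2],[0.05,-0.12,0.09]],[0.3,[0.7,-15,3.5],[0.11,-0.26,0.19]],[0.5,[0.7,-20,5],[0.16,-0.4,0.3]],[0.9,[0.7,-23.5,6.9],[0.25,-0.6,0.45]],[0.9,[0.7,-23.5,6.9],[0.387,-0.946,0.709]],[0.9,[0.7,-23.5,6.9],[0.387,-0.946,0.709]],[0.9,[0.7,-23.5,6.9],[0.387,-0.946,0.709]]]';python3 - <<'E'
from h import *
from workcell import ctrl
o=st(ctrl)
to(ctrl,[640,-340,260],Rd(1.907-np.pi/2))
E
```

```text
t: 6.7
ee_pos: [697.3, 91.8, 424.4]
orientation: [-0.691, 1.97, -1.931]
ft_force: [-0.2, 0.5, -1.2]
width: 44.8
t 6.70 q [0.1152, 0.4789, 1.0986, -0.0026, 1.6958, 1.1278] p [697.3, 91.8, 424.4] w 44.8 F [-0.2, 0.5, -1.2]
axes [[-0.84, -0.13, 0.526], [-0.528, -0.018, -0.849], [0.12, -0.991, -0.054]]
shift cm [25.66, 17.81, 34.53] turn [0.127, -1.347, 0.065] | 46.6 77.6
```

```bash
python3 -m jog '[[1,[2.5,0.5,4],[0.02,-0.15,0]],[1,[5,1,8],[0.03,-0.3,0.01]],[1,[8,2,12],[0.05,-0.45,0.02]],[1,[11,3,16],[0.06,-0.6,0.03]],[1,[14,5,20],[0.07,-0.75,0.03]],[1,[17,8,24],[0.09,-0.9,0.04]],[1,[20,11,28],[0.1,-1.05,0.05]],[1,[23,14,31.5],[0.11,-1.2,0.06]]]';python3 - <<'E'
from h import *
from workcell import ctrl
o=st(ctrl)
to(ctrl,[600,-356.5,230],Rd(1.907-np.pi/2))
E
```

```text
t: 7.5
ee_pos: [653.0, -277.7, 309.3]
orientation: [-1.308, 1.083, -1.069]
ft_force: [0.6, -0.4, 0.5]
width: 88.1
t 7.50 q [-0.4125, 0.4829, 1.3316, -0.0149, 1.3395, -0.5921] p [653.0, -277.7, 309.3] w 88.1 F [0.6, -0.4, 0.5]
axes [[0.182, -0.017, 0.983], [-0.983, -0.008, 0.182], [0.005, -1.0, -0.018]]
shift cm [6.75, 8.09, -6.5] turn [0.019, -0.153, 0.004] | 12.4 8.8
```

```bash
python3 -m jog '[[1,[3,3.5,-3],[0.01,-0.08,0]],[1,[6,7,-6],[0.019,-0.153,0.004]],[1,[6.75,8.1,-6.5],[0.019,-0.153,0.004]],[1,[6.75,8.1,-6.5],[0.019,-0.153,0.004]]]';python3 - <<'E'
from cyl import *
from workcell import ctrl
o=st(ctrl)
im=ctrl.get_image("wrist");cv2.imwrite(f"pics/wrist6.png",im["color"][:,:,::-1]);np.savez(f"wrist6.npz",**im)
P,m=fish(im)
c=np.array([600,-356.5])
s=m&(np.linalg.norm(P[...,:2]-c,axis=-1)<80)&(P[...,2]>26)&(P[...,2]<85)
q=P[s]; print(len(q)); np.save("b6.npy",q)
print(fit(q,np.array([600,-356.5,1.907]),46))
E
```

```text
t: 7.9
ee_pos: [596.8, -355.8, 227.4]
orientation: [-1.347, 0.971, -0.96]
ft_force: [0.9, -0.0, -0.1]
width: 88.1
t 7.90 q [-0.5544, 0.5244, 1.4525, -0.0007, 1.1714, -0.8805] p [596.8, -355.8, 227.4] w 88.1 F [0.9, -0.0, -0.1]
axes [[0.321, -0.006, 0.947], [-0.947, 0.003, 0.321], [-0.005, -1.0, -0.005]]
5967
(array([ 600.40228405, -357.42359216,    1.89949443]), np.float64(89.7166452459746), np.int64(5453), np.float64(0.5964721607614858))
```

View pics/wrist6.png

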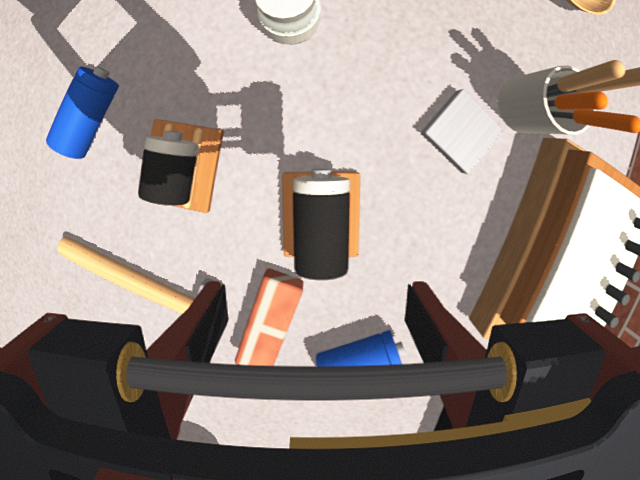

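```bash
python3 - <<'E'
from h import *
from workcell import ctrl
to(ctrl,[600.4,-357.2,32],Rd(1.901-np.pi/2))
E
```

```text
shift cm [0.32, 19.76, 0.12] turn [0.002, -0.003, -0.003] | 19.8 0.3
```

```bash
python3 -m jog '[[1,[0.3,4.5,0.1],[0,0,0]],[1,[0.3,9,0.1],[0,0,0]],[1,[0.3,13,0.1],[0,0,0]],[1,[0.3,16,0.1],[0,0,0]],[1,[0.3,18.5,0.1],[0,0,0]],[1,[0.3,19.7,0.1],[0,0,0]],[1,[0.3,19.75,0.1],[0,0,0]]]' && python3 -c "
from h import *
from workcell import ctrl
st(ctrl)"
```

```text
t: 8.65
ee_pos: [602.5, -356.0, 33.1]
orientation: [-1.348, 0.964, -0.961]
ft_force: [0.2, -0.1, 0.7]
width: 87.6
t 8.65 q [-0.5507, 0.7585, 1.5335, 0.0001, 0.8515, -0.8816] p [602.5, -356.0, 33.1] w 87.6 F [0.2, -0.1, 0.7]
axes [[0.325, -0.002, 0.946], [-0.946, 0.001, 0.325], [-0.001, -1.0, -0.001]]
```

```bash
python3 -m jog '[[1,[0.05,0,-0.2],[0,0,0]],[0.8,[0.05,0,-0.2],[0,0,0]],[0.7,[0.05,0,-0.2],[0,0,0]],[0.6,[0.05,0,-0.2],[0,0,0]],[0.3,[0.05,0,-0.2],[0,0,0]],[0.3,[0.05,0,-0.2],[0,0,0]],[0.3,[0.05,0,-0.2],[0,0,0]]]' && python3 -c "
from h import *
from workcell import ctrl
st(ctrl)"
```

```text
t: 9.35
ee_pos: [601.0, -358.6, 34.2]
orientation: [-1.347, 0.963, -0.964]
ft_force: [2.2, 1.0, 1.3]
width: 53.6
t 9.35 q [-0.5551, 0.7561, 1.5354, 0.0005, 0.8494, -0.8847] p [601.0, -358.6, 34.2] w 53.6 F [2.2, 1.0, 1.3]
axes [[0.323, 0.001, 0.946], [-0.946, -0.0, 0.323], [0.0, -1.0, 0.001]]
```

```bash
python3 -m jog '[[0.3,[0,-1,0],[0,0,0]],[0.3,[0,-3,0],[0,0,0]],[0.3,[0,-6,0],[0,0,0]],[0.3,[0,-10,0],[0,0,0]],[0.3,[0,-14,0],[0,0,0]],[0.3,[0,-18,0],[0,0,0]],[0.3,[0,-22,0],[0,0,0]],[0.3,[0,-25,0],[0,0,0]]]' && python3 - <<'E'
from h import *
from workcell import ctrl
st(ctrl)
im=ctrl.get_image("wrist");cv2.imwrite(f"pics/wrist7.png",im["color"][:,:,::-1]);np.savez(f"wrist7.npz",**im)
im=ctrl.get_image("scene");np.savez(f"scene7.npz",**im);cv2.imwrite(f"pics/scene7.png",im["color"][:,:,::-1])
to(ctrl,[690,-150,330],Rd(np.radians(0)))
to(ctrl,tw([-150,20,330]),Rs(0.2))
E
```

```text
t: 10.15
ee_pos: [599.9, -358.6, 286.3]
orientation: [-1.348, 0.964, -0.963]
ft_force: [1.2, -0.8, -4.8]
width: 53.3
t 10.15 q [-0.5556, 0.4766, 1.393, -0.0005, 1.2724, -0.8847] p [599.9, -358.6, 286.3] w 53.3 F [1.2, -0.8, -4.8]
axes [[0.323, -0.001, 0.946], [-0.946, -0.0, 0.323], [-0.0, -1.0, -0.001]]
shift cm [-16.97, -4.15, 15.14] turn [-0.005, 0.329, 0.005] | 23.1 18.9
shift cm [-37.02, -4.24, 19.77] turn [-0.199, 0.618, 0.066] | 42.2 37.4
```

View pics/wrist7.png

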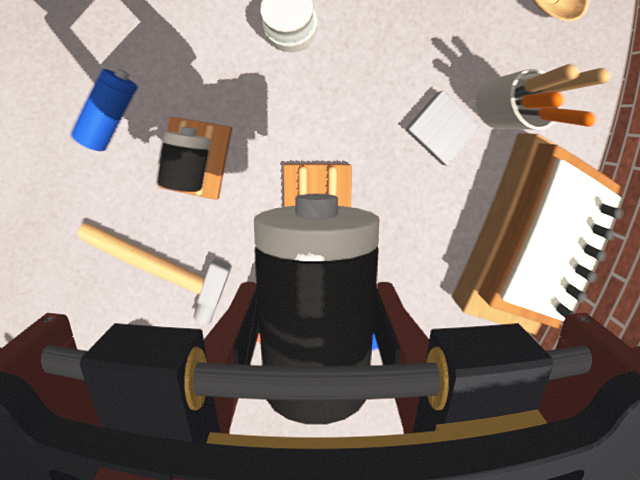

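View pics/scene7.png

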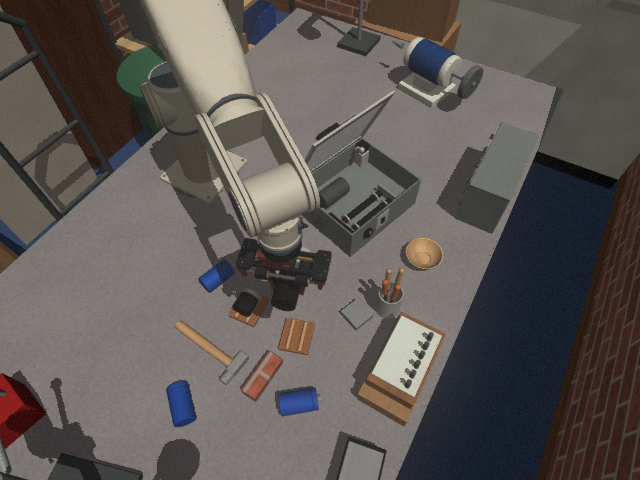

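```bash
python3 - <<'E'
from h import *
from scipy.optimize import least_squares
im=load("wrist7");P,m=fish(im)
p=np.array([599.9,-358.6,286.3]);A=R.from_rotvec([-1.348,.964,-.963]).as_matrix()
Q=(P-p)@A
s=m&(abs(Q[...,0])<75)&(abs(Q[...,2])<26)&(Q[...,1]>-42)&(Q[...,1]<25)
q=Q[s]
v,u=np.nonzero(s); print(u.min(),u.max(),v.min(),v.max(),q.min(0),q.max(0))
k=(q[:,0]>-40)&(q[:,0]<30)&(q[:,1]<0)
f=lambda x,q:np.hypot(q[:,1]-x[0]-x[2]*q[:,0],q[:,2]-x[1]-x[3]*q[:,0])-27
x=np.array([-11,0,0,0.])
for lim in [10,5,3,2]:
    kk=k&(abs(f(x,q))<lim);g=least_squares(lambda x:f(x,q[kk]),x,loss='soft_l1');x=g.x
print(x,kk.sum(),np.abs(g.fun).mean())
# end face: points with r<25 and x near -46
r=np.hypot(q[:,1]-x[0],q[:,2]-x[1]);e=q[(r>12)&(r<24)&(q[:,0]<-30)];print("endface x",np.percentile(e[:,0],[10,50,90]),len(e))
b=q[(abs(r-27)<3)];print("x range barrel",np.percentile(b[:,0],[.5,99.5]))
E
```

```text
254 383 193 424 [-54.78163034 -38.21346879 -25.99487517] [45.56206584 12.04873413 25.9751967 ]
[-9.26163084e+00 -2.66426410e-01 -6.53374995e-03 -1.14157483e-03] 14113 0.4105002997063289
endface x [-46.58750588 -46.33513515 -46.07870147] 1388
x range barrel [-46.35529424  43.85163608]
```

```bash
python3 -m jog '[[0.3,[-3,-0.5,2],[0,0.05,0]],[0.3,[-7,-1,4],[-0.02,0.12,0]],[0.3,[-11,-1.5,6],[-0.05,0.2,0.02]],[0.3,[-15,-2,8],[-0.08,0.28,0.03]],[0.3,[-19,-2.5,10],[-0.11,0.36,0.04]],[0.3,[-23,-3,12],[-0.14,0.44,0.05]],[0.3,[-27,-3.5,14.5],[-0.17,0.52,0.06]],[0.3,[-30,-4,16.5],[-0.199,0.6,0.066]]]' && python3 - <<'E'
from h import *
from workcell import ctrl
st(ctrl)
to(ctrl,tw([-130,20,260]),Rs(0.2))
E
```

```text
t: 11.05
ee_pos: [658.5, -18.6, 321.1]
orientation: [-1.197, 1.586, -1.277]
ft_force: [0.8, -0.5, -4.2]
width: 53.1
t 11.05 q [-0.068, 0.4939, 1.3035, 0.0461, 1.552, 0.2014] p [658.5, -18.6, 321.1] w 53.1 F [0.8, -0.5, -4.2]
axes [[-0.272, -0.202, 0.941], [-0.962, 0.06, -0.265], [-0.003, -0.977, -0.211]]
shift cm [-7.36, 6.63, -1.63] turn [0.013, 0.016, 0.001] | 10.0 1.2
```

```bash
python3 - <<'E'
from h import *
from workcell import ctrl
to(ctrl,tw([-85,20,190]),Rs(0.2))
E
python3 -m jog '[[0.3,[-3,2,-0.8],[0,0,0]],[0.3,[-6,4.5,-1.6],[0.01,0.01,0]],[0.3,[-7.3,7,-2.5],[0.013,0.016,0.001]],[0.3,[-7.3,9,-3.5],[0.013,0.016,0.001]],[0.3,[-7.3,10,-3.5],[0.013,0.016,0.001]],[0.3,[-7.3,10,-3.5],[0.013,0.016,0.001]]]' && python3 - <<'E'
from h import *
from workcell import ctrl
o=st(ctrl);print(wt(o["ee_pos"]))
for n in ["wrist","side","scene"]:
    im=ctrl.get_image(n);cv2.imwrite(f"pics/{n}8.png",im["color"][:,:,::-1]);np.savez(f"{n}8.npz",**im)
to(ctrl,tw([-85,20,190]),Rs(0.2))
E
```

```text
shift cm [-7.41, 14.42, -4.55] turn [0.013, 0.016, 0.001] | 16.8 1.2
t: 11.65
ee_pos: [624.8, 63.8, 230.5]
orientation: [-1.182, 1.585, -1.297]
ft_force: [0.4, -0.2, -5.0]
width: 53.7
t 11.65 q [0.0505, 0.5097, 1.4845, 0.0675, 1.3359, 0.3174] p [624.8, 63.8, 230.5] w 53.7 F [0.4, -0.2, -5.0]
axes [[-0.285, -0.19, 0.94], [-0.959, 0.056, -0.279], [0.0, -0.98, -0.198]]
[-105.16355933   23.95972507  230.52292291]
shift cm [-0.34, 4.75, -1.4] turn [-0.007, 0.002, -0.002] | 5.0 0.4
```

View pics/wrist8.png

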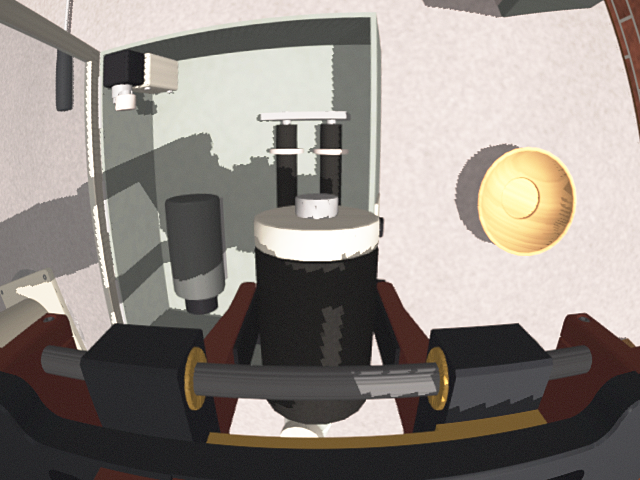

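View pics/side8.png

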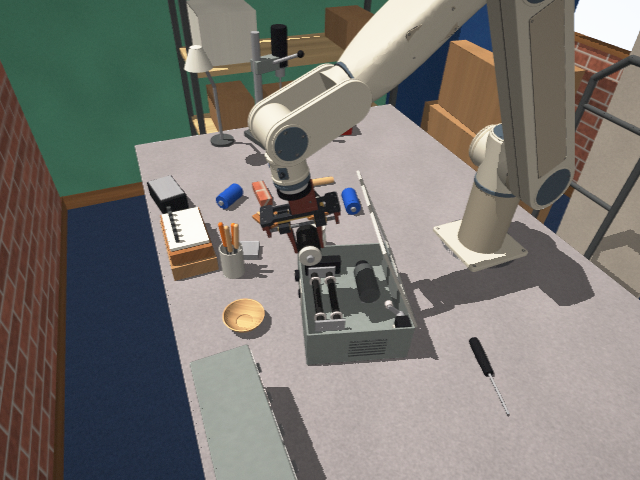

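```bash
python3 - <<'E'
from h import *
from scipy.optimize import least_squares
def fitring(Q,p):
    loc=lambda p:np.stack([(Q-p[:2])@[np.cos(p[2]),np.sin(p[2])],(Q-p[:2])@[-np.sin(p[2]),np.cos(p[2])]],-1)
    def res(L):
        dx=abs(L[:,0])-123;dy=abs(L[:,1])-148
        return np.where((dy>-8)&(dx<0),dy,np.where(dx>-8,dx,np.maximum(dx,dy)))
    for lim in [10,8,6,4,4,3]:
        s=abs(res(loc(p)))<lim
        p=least_squares(lambda q:res(loc(q))[s],p,loss='soft_l1').x
    L=loc(p)[s];return p,s.sum(),{n:(int(k.sum()),np.median(np.abs(L[k]),0).round(1).tolist()) for n,k in dict(xm=L[:,0]<-118,xp=L[:,0]>118,ym=L[:,1]<-143,yp=L[:,1]>143).items() if k.any()}
al=[]
for n in ["w1","wrist2","wrist8"]:
    P,m=fish(load(n));L=wt(P)
    s=m&(abs(P[...,2]-121)<2.5)&(np.hypot(L[...,0],L[...,1])<260)
    Q=P[s][:,:2];al.append(Q)
    print(n,fitring(Q,np.array([531,117,2.85])))
print(fitring(np.concatenate(al),np.array([531,117,2.85])))
# collars in wrist8: bright points near roller height
P,m=fish(load("wrist8"));L=wt(P);c=load("wrist8")["color"].min(-1)
for u0,u1 in [(268,304),(312,345)]:
    s=m&(L[...,2]>45)&(L[...,2]<70)&(abs(L[...,0]+60)<45)&(c>150)&(L[...,1]<-30)&(L[...,1]>-60)
    uu=np.arange(640)[None]*np.ones((480,1)); k=s&(uu>u0)&(uu<u1)
    if k.any(): print(L[k].min(0).round(1),L[k].max(0).round(1),np.median(L[k],0).round(1),k.sum())
E
```

```text
w1 (array([531.57404895, 116.57204233,   2.84952259]), np.int64(3288), {'xm': (1438, [123.1, 72.5]), 'xp': (576, [122.7, 55.7]), 'ym': (713, [62.0, 147.4]), 'yp': (662, [64.5, 147.1])})
wrist2 (array([531.5839556 , 116.43113493,   2.84960142]), np.int64(3993), {'xm': (148, [122.0, 92.4]), 'xp': (1433, [122.8, 65.0]), 'ym': (1620, [52.6, 147.4]), 'yp': (853, [40.3, 146.6])})
wrist8 (array([531.1665767 , 115.75997659,   2.85152907]), np.int64(3965), {'xm': (1128, [122.6, 76.1]), 'xp': (1343, [122.5, 65.2]), 'ym': (1591, [62.5, 148.0]), 'yp': (11, [23.4, 145.6])})
(array([531.40005921, 116.30736221,   2.85039134]), np.int64(11240), {'xm': (2717, [122.7, 77.8]), 'xp': (3357, [122.6, 63.2]), 'ym': (3928, [57.6, 147.5]), 'yp': (1497, [47.8, 146.7])})
[-54.7 -44.5  50.4] [-24.9 -40.2  68.1] [-42.3 -42.6  63.6] 159
[-93.3 -44.6  54.3] [-68.  -39.8  68.2] [-81.9 -42.7  64. ] 150
```

```bash
sed -i 's/T0=np.array(\[531.0,117.0,0\])/T0=np.array([531.3,116.3,0])/' h.py; python3 - <<'E'
from h import *
from workcell import ctrl
to(ctrl,tw([-75,20,160]),Rs(0.2));to(ctrl,tw([-58.3,20,95]),Rs(0.2))
from arm import *
E
```

```text
shift cm [-0.28, 7.88, -1.76] turn [-0.007, 0.002, -0.002] | 8.1 0.4
shift cm [-0.27, 14.58, -2.15] turn [-0.007, 0.002, -0.002] | 14.7 0.4
```

```bash
python3 -m jog '[[0.3,[-0.3,3,-0.7],[-0.005,0,0]],[0.3,[-0.3,6,-1.5],[-0.007,0.002,0]],[0.3,[-0.3,8.5,-1.8],[-0.007,0.002,0]],[0.3,[-0.3,11,-2],[-0.007,0.002,0]],[0.3,[-0.3,13,-2.1],[-0.007,0.002,0]],[0.3,[-0.3,14.3,-2.1],[-0.007,0.002,0]],[0.3,[-0.3,14.5,-2.1],[-0.007,0.002,0]],[0.3,[-0.3,14.5,-2.1],[-0.007,0.002,0]]]' && python3 - <<'E'
from h import *
from workcell import ctrl
o=st(ctrl);print(wt(o["ee_pos"]))
for n in ["wrist","side"]:
    im=ctrl.get_image(n);cv2.imwrite(f"pics/{n}9.png",im["color"][:,:,::-1]);np.savez(f"{n}9.npz",**im)
to(ctrl,tw([-58.1,20,72]),Rs(0.2))
a=cv2.imread("pics/side9.png")[150:370,240:460];b=cv2.imread("pics/wrist9.png")[60:460,120:520]
cv2.imwrite("pics/m9.png",np.hstack([cv2.resize(a,(400,400),interpolation=2),b]))
E
```

```text
t: 12.6
ee_pos: [581.9, 80.9, 95.8]
orientation: [-1.18, 1.588, -1.296]
ft_force: [-0.3, 0.2, -4.0]
width: 52.9
t 12.60 q [0.079, 0.6144, 1.6616, 0.0849, 1.0535, 0.3212] p [581.9, 80.9, 95.8] w 52.9 F [-0.3, 0.2, -4.0]
axes [[-0.287, -0.19, 0.939], [-0.958, 0.059, -0.281], [-0.002, -0.98, -0.199]]
[-58.60705321  19.37620338  95.76949319]
shift cm [0.09, 2.41, 0.4] turn [-0.001, 0.001, -0.002] | 2.4 0.1
```

View pics/m9.png

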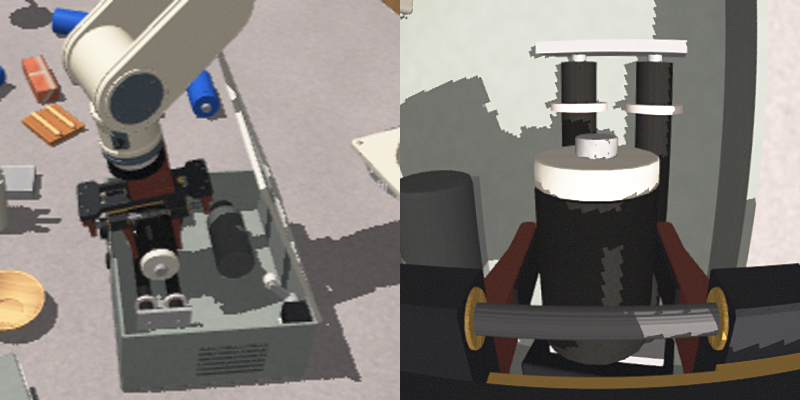

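```bash
python3 -m jog '[[0.3,[0.05,0.6,0.1],[0,0,0]],[0.3,[0.05,1.2,0.2],[0,0,0]],[0.3,[0.05,1.7,0.3],[0,0,0]],[0.3,[0.05,2.0,0.4],[0,0,0]],[0.3,[0.05,2.2,0.4],[0,0,0]],[0.3,[0.05,2.35,0.42],[0,0,0]],[0.3,[0.05,2.35,0.42],[0,0,0]]]' && python3 - <<'E'
from h import *
from workcell import ctrl
o=st(ctrl);print(wt(o["ee_pos"]))
for n in ["wrist","side"]:
    im=ctrl.get_image(n);cv2.imwrite(f"pics/{n}10.png",im["color"][:,:,::-1]);np.savez(f"{n}10.npz",**im)
a=cv2.imread("pics/side10.png")[220:350,270:400];b=cv2.imread("pics/wrist10.png")[60:460,120:520]
cv2.imwrite("pics/m10.png",np.hstack([cv2.resize(a,(400,400),interpolation=2),b]))
E
```

```text
t: 13.4
ee_pos: [581.2, 80.8, 72.0]
orientation: [-1.18, 1.587, -1.297]
ft_force: [1.4, -1.6, 0.4]
width: 53.4
t 13.40 q [0.079, 0.647, 1.6705, 0.0868, 1.0114, 0.3168] p [581.2, 80.8, 72.0] w 53.4 F [1.4, -1.6, 0.4]
axes [[-0.287, -0.189, 0.939], [-0.958, 0.059, -0.281], [-0.002, -0.98, -0.198]]
[-57.96460597  19.70740184  71.97267806]
```

View pics/m10.png

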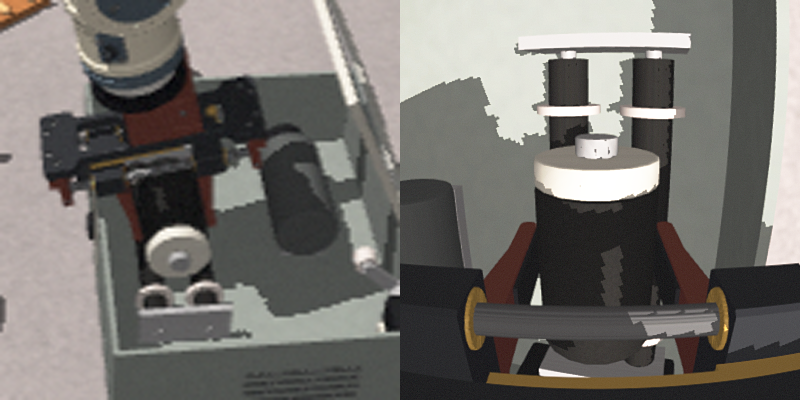

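```bash
python3 -m jog '[[0.65,[0,0,0],[0,0,0]],[0.72,[0,0,0],[0,0,0]],[0.76,[0,0,0],[0,0,0]],[0.76,[0,0,0],[0,0,0]],[0.76,[0,0,0],[0,0,0]]]' && python3 - <<'E'
from h import *
from workcell import ctrl
o=st(ctrl);print(wt(o["ee_pos"]))
im=ctrl.get_image("wrist");cv2.imwrite(f"pics/wrist11.png",im["color"][:,:,::-1])
E
```

```text
t: 14.0
ee_pos: [580.0, 80.9, 71.3]
orientation: [-1.181, 1.589, -1.296]
ft_force: [-0.0, -0.8, 0.1]
width: 67.0
t 14.00 q [0.0792, 0.6477, 1.6717, 0.0871, 1.0118, 0.3168] p [580.0, 80.9, 71.3] w 67.0 F [-0.0, -0.8, 0.1]
axes [[-0.287, -0.191, 0.939], [-0.958, 0.059, -0.281], [-0.001, -0.98, -0.2]]
[-56.85296505  19.92014287  71.27807288]
```

View pics/wrist11.png

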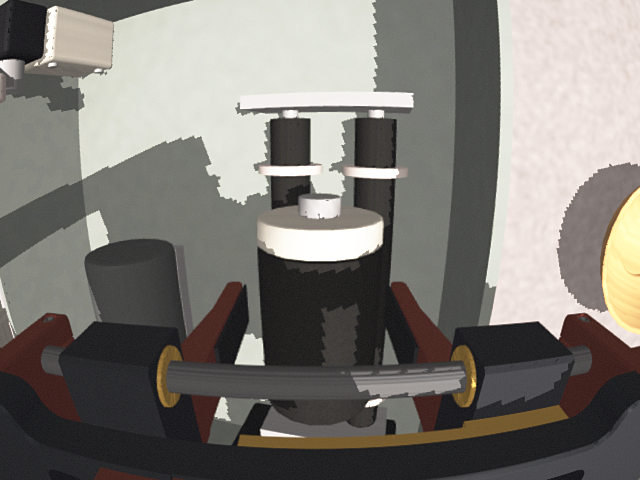

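```bash
python3 -m jog '[[0.76,[0,-1.5,0],[0,0,0]],[0.76,[0,-4,0],[0,0,0]],[0.76,[0,-7,0],[0,0,0]],[0.76,[0,-11,0],[0,0,0]],[0.76,[0,-15,0],[0,0,0]],[0.5,[0,-19,0],[0,0,0]],[0.3,[0,-23,0],[0,0,0]],[0,[0,-27,0],[0,0,0]]]' && python3 - <<'E'
from h import *
from workcell import ctrl
o=st(ctrl);print(wt(o["ee_pos"]))
for n in ["wrist","side","scene"]:
    im=ctrl.get_image(n);cv2.imwrite(f"pics/{n}12.png",im["color"][:,:,::-1]);np.savez(f"{n}12.npz",**im)
b=cv2.imread("pics/wrist12.png");a=cv2.imread("pics/side12.png")[230:370,280:420]
cv2.imwrite("pics/m12.png",np.hstack([cv2.resize(a,(400,400),interpolation=2),b[0:400,150:550]]))
P,m=fish(load("wrist12"));L=wt(P)
s=m&(L[...,2]>86)&(L[...,2]<112)&(abs(L[...,0]+60)<30)&(abs(L[...,1]-20)<70)
q=L[s];print(len(q),np.percentile(q,[1,50,99],axis=0).round(1))
E
```

```text
t: 14.85
ee_pos: [631.8, 64.7, 339.1]
orientation: [-1.18, 1.588, -1.296]
ft_force: [0.8, -0.2, 0.1]
width: 46.3
t 14.85 q [0.0501, 0.432, 1.3584, 0.0683, 1.5396, 0.3324] p [631.8, 64.7, 339.1] w 46.3 F [0.8, -0.2, 0.1]
axes [[-0.287, -0.19, 0.939], [-0.958, 0.059, -0.281], [-0.002, -0.98, -0.199]]
[-111.1187769    20.47712952  339.05010132]
3734 [[-85.3 -30.5  87. ]
 [-63.3  15.6 104.3]
 [-34.4  63.3 109. ]]
```

View pics/m12.png

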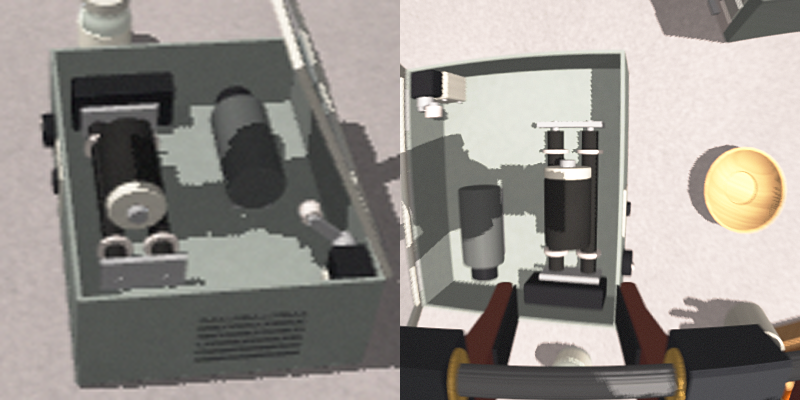

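```bash
python3 - <<'E'
from h import *
from scipy.optimize import least_squares
P,m=fish(load("wrist12"));L=wt(P)
q=L[m&(L[...,2]>70)&(L[...,2]<112)&(abs(L[...,0]+60)<32)&(L[...,1]>-25)&(L[...,1]<60)]
f=lambda x,q:np.hypot(q[:,0]-x[0]-x[2]*(q[:,1]-20),q[:,2]-x[1]-x[3]*(q[:,1]-20))-27
x=np.array([-60,80.5,0,0.])
for lim in [12,8,5,3,3]:
    k=abs(f(x,q))<lim;x=least_squares(lambda x:f(x,q[k]),x,loss='soft_l1').x
print(x,k.sum(),len(q))
q=L[m&(L[...,2]>60)&(L[...,2]<112)&(abs(L[...,0]+60)<32)&(abs(L[...,1]-20)<80)]
k=abs(f(x,q))<2;print(np.percentile(q[k][:,1],[.2,1,99,99.8]))
r=np.hypot(q[:,0]-x[0],q[:,2]-x[1]);e=q[(r>12)&(r<24)&(q[:,1]<0)];print("endface",np.percentile(e[:,1],[10,50,90]))
E
```

```text
[-5.92604193e+01  8.07896839e+01 -4.52491109e-04  2.55005720e-03] 3478 3479
[-58.712994   -52.7437779   88.91420721  97.92311721]
endface [-44.2598485  -26.52057006 -26.33010638]
```

```bash
python3 - <<'E'
from h import *
from workcell import ctrl
to(ctrl,tw([-60,10,440]),Rs(0));to(ctrl,tw([85,0,430]),Rs(0))
E
```

```text
shift cm [-1.03, -8.77, -7.09] turn [0.195, 0.001, -0.004] | 11.3 11.2
shift cm [-2.03, -4.98, -21.13] turn [0.195, 0.001, -0.004] | 21.8 11.2
```

```bash
python3 -m jog '[[0,[0,-4,-2],[0.05,0,0]],[0,[-0.5,-8,-4],[0.1,0,0]],[0,[-1,-8.8,-7],[0.195,0.001,-0.004]],[0,[-1.2,-8,-11],[0.195,0.001,-0.004]],[0,[-1.5,-7,-15],[0.195,0.001,-0.004]],[0,[-2,-5.5,-19],[0.195,0.001,-0.004]],[0,[-2,-5,-21.1],[0.195,0.001,-0.004]],[0,[-2,-5,-21.1],[0.195,0.001,-0.004]]]' && python3 - <<'E'
from h import *
from workcell import ctrl
o=st(ctrl);print(wt(o["ee_pos"]))
to(ctrl,tw([85,0,349]),Rs(0))
im=ctrl.get_image("side");cv2.imwrite("pics/side13.png",im["color"][:,:,::-1]);np.savez("side13.npz",**im)
E
```

```text
t: 15.8
ee_pos: [446.1, 140.9, 426.6]
orientation: [-1.066, 1.425, -1.417]
ft_force: [-0.1, -0.5, 0.8]
width: 0.6
t 15.80 q [0.2795, -0.0012, 1.7011, 0.0014, 1.4501, 0.5688] p [446.1, 140.9, 426.6] w 0.6 F [-0.1, -0.5, 0.8]
axes [[-0.285, -0.008, 0.958], [-0.958, -0.001, -0.285], [0.003, -1.0, -0.008]]
[ 88.69004774   0.9843136  426.57556129]
shift cm [-0.12, 7.75, 0.43] turn [0.008, 0.002, 0.003] | 7.8 0.5
```

View pics/side13.png

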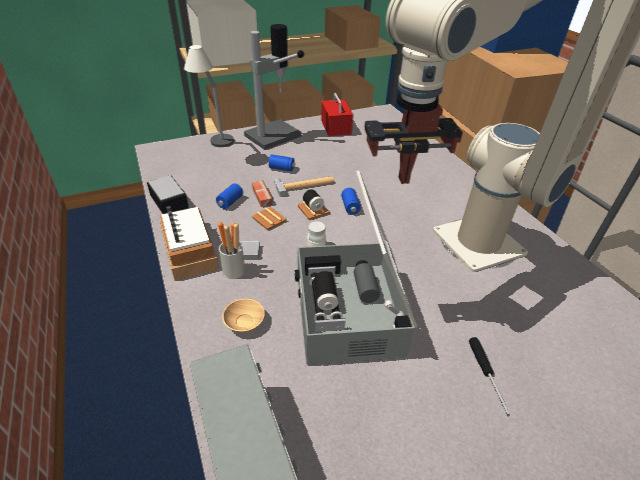

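```bash
python3 -m jog '[[0,[0,3,0.2],[0,0,0]],[0,[0,6,0.4],[0.008,0,0]],[0,[0,7.7,1],[0.008,0,0]],[0,[0,7.7,2],[0.008,0,0]],[0,[0,7.7,3],[0.008,0,0]],[0,[0,7.7,3.2],[0.008,0,0]]]' && python3 - <<'E'
from h import *
from workcell import ctrl
o=st(ctrl);p=wt(o["ee_pos"]);print(p)
for a in [1.165,1.13,1.1,1.07,1.04,1.0,.96,.92,.88]:
    t=np.array([125-245*np.cos(a)+6*np.sin(a)+13.5,122+245*np.sin(a)+6*np.cos(a)])
    print(a,"y %.2f z %.2f"%((p[2]-t[1])/10,(p[0]-t[0])/10))
E
```

```text
t: 16.45
ee_pos: [481.4, 130.8, 350.8]
orientation: [-1.056, 1.418, -1.425]
ft_force: [-0.0, -0.5, 0.2]
width: 0.5
t 16.45 q [0.2434, 0.0985, 1.7608, -0.0034, 1.2803, 0.537] p [481.4, 130.8, 350.8] w 0.5 F [-0.0, -0.5, 0.2]
axes [[-0.288, 0.003, 0.957], [-0.957, -0.003, -0.288], [0.002, -1.0, 0.003]]
[ 51.91326      0.45063622 350.8422651 ]
1.165 y 0.14 z 0.46
1.13 y 0.47 z 1.25
1.1 y 0.78 z 1.92
1.07 y 1.10 z 2.58
1.04 y 1.45 z 3.23
1.0 y 1.94 z 4.07
0.96 y 2.47 z 4.90
0.92 y 3.03 z 5.71
0.88 y 3.62 z 6.49
```

```bash
python3 -m jog '[[0,[0,0.1,0.4],[0,0,0]],[0,[0,0.45,1.2],[0,0,0]],[0,[0,0.8,1.9],[0,0,0]],[0,[0,1.1,2.6],[0,0,0]],[0,[0,1.45,3.2],[0,0,0]],[0,[0,1.95,4.1],[0,0,0]],[0,[0,2.5,4.9],[0,0,0]],[0,[0,3.0,5.7],[0,0,0]]]' && cat > arc.py <<'E'
from h import *
from workcell import ctrl
import sys
o=st(ctrl);p=wt(o["ee_pos"]);print(p)
for n in ["side"]:
    im=ctrl.get_image(n);cv2.imwrite(f"pics/{n}_{sys.argv[1]}.png",im["color"][:,:,::-1])
for a in map(float,sys.argv[2:]):
    t=np.array([125-245*np.cos(a)+6*np.sin(a)+13.5,122+245*np.sin(a)+6*np.cos(a)])
    print(a,"y %.2f z %.2f"%((p[2]-t[1])/10,(p[0]-t[0])/10))
E
python3 arc.py 14 .92 .88 .84 .8 .76 .72 .68 .64 .6
```

```text
t: 17.25
ee_pos: [534.4, 114.5, 319.4]
orientation: [-1.058, 1.419, -1.423]
ft_force: [-0.0, 1.1, 0.3]
width: 0.3
t 17.25 q [0.191, 0.2057, 1.7047, -0.0032, 1.2312, 0.4837] p [534.4, 114.5, 319.4] w 0.3 F [-0.0, 1.1, 0.3]
axes [[-0.287, 0.001, 0.958], [-0.958, -0.003, -0.287], [0.003, -1.0, 0.001]]
[ -3.46647317   0.83256578 319.35749712]
0.92 y -0.12 z 0.17
0.88 y 0.47 z 0.95
0.84 y 1.09 z 1.71
0.8 y 1.74 z 2.44
0.76 y 2.42 z 3.15
0.72 y 3.13 z 3.83
0.68 y 3.86 z 4.48
0.64 y 4.62 z 5.10
0.6 y 5.41 z 5.69
```

View pics/side_14.png

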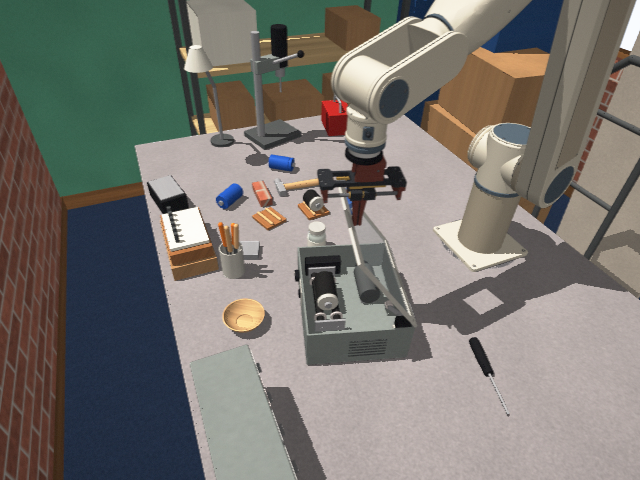

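```bash
python3 -m jog '[[0,[0,0.4,0.9],[0,0,0]],[0,[0,1.0,1.65],[0,0,0]],[0,[0,1.7,2.4],[0,0,0]],[0,[0,2.4,3.1],[0,0,0]],[0,[0,3.1,3.8],[0,0,0]],[0,[0,3.8,4.4],[0,0,0]],[0,[0,4.6,5.05],[0,0,0]],[0,[0,5.4,5.65],[0,0,0]]]' && python3 arc.py 15 .6 .56 .52 .48 .44 .4 .36 .32 .28
```

```text
t: 18.1
ee_pos: [588.4, 98.2, 265.4]
orientation: [-1.058, 1.418, -1.423]
ft_force: [-0.5, 0.0, 1.0]
width: 0.6
t 18.10 q [0.1469, 0.3357, 1.6564, -0.0034, 1.149, 0.4399] p [588.4, 98.2, 265.4] w 0.6 F [-0.5, 0.0, 1.0]
axes [[-0.287, 0.001, 0.958], [-0.958, -0.003, -0.287], [0.003, -1.0, 0.002]]
[-59.94189374   0.94384379 265.40077399]
0.6 y 0.01 z 0.04
0.56 y 0.82 z 0.59
0.52 y 1.65 z 1.12
0.48 y 2.49 z 1.61
0.44 y 3.36 z 2.07
0.4 y 4.25 z 2.49
0.36 y 5.15 z 2.87
0.32 y 6.06 z 3.22
0.28 y 6.99 z 3.54
```

```bash
python3 -m jog '[[0,[0,0.8,0.6],[0,0,0]],[0,[0,1.65,1.1],[0,0,0]],[0,[0,2.5,1.6],[0,0,0]],[0,[0,3.35,2.05],[0,0,0]],[0,[0,4.2,2.5],[0,0,0]],[0,[0,5.1,2.85],[0,0,0]],[0,[0,6.0,3.2],[0,0,0]],[0,[0,6.9,3.5],[0,0,0]]]' && python3 arc.py 16 .28 .25 .22 .19 .16 .13 .10 .07 .05 .03 0
```

```text
t: 18.95
ee_pos: [622.0, 87.9, 196.5]
orientation: [-1.058, 1.418, -1.424]
ft_force: [0.8, 0.1, 1.5]
width: 0.8
t 18.95 q [0.1231, 0.4566, 1.6433, -0.0036, 1.0408, 0.4165] p [622.0, 87.9, 196.5] w 0.8 F [0.8, 0.1, 1.5]
axes [[-0.287, 0.001, 0.958], [-0.958, -0.003, -0.287], [0.002, -1.0, 0.002]]
[-94.97639883   1.09351259 196.49602115]
0.28 y 0.10 z 0.03
0.25 y 0.81 z 0.24
0.22 y 1.52 z 0.43
0.19 y 2.23 z 0.60
0.16 y 2.95 z 0.74
0.13 y 3.68 z 0.87
0.1 y 4.41 z 0.97
0.07 y 5.14 z 1.05
0.05 y 5.63 z 1.09
0.03 y 6.11 z 1.12
0.0 y 6.85 z 1.15
```

View pics/side_16.png

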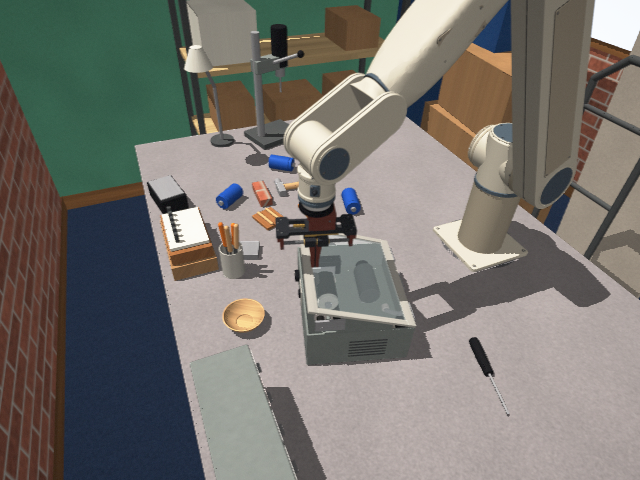

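Lid is near 0.3 rad and still following the fingertips (at about (312,265)). Continuing slowly.

```bash
python3 -m jog '[[0,[0,0.7,0.2],[0,0,0]],[0,[0,1.4,0.4],[0,0,0]],[0,[0,2.1,0.55],[0,0,0]],[0,[0,2.8,0.7],[0,0,0]],[0,[0,3.4,0.8],[0,0,0]],[0,[0,4.0,0.9],[0,0,0]],[0,[0,4.6,1.0],[0,0,0]],[0,[0,5.1,1.05],[0,0,0]]]' && python3 arc.py 17 .07 .05 .03 .02 .01 0
```

```text
t: 19.8
ee_pos: [631.6, 84.9, 145.7]
orientation: [-1.058, 1.418, -1.423]
ft_force: [-1.0, -1.1, 0.5]
width: 0.7
t 19.80 q [0.1164, 0.5313, 1.6531, -0.0037, 0.9568, 0.4101] p [631.6, 84.9, 145.7] w 0.7 F [-1.0, -1.1, 0.5]
axes [[-0.287, 0.001, 0.958], [-0.958, -0.003, -0.287], [0.003, -1.0, 0.002]]
[-105.10327661    1.22665219  145.65632582]
0.07 y 0.05 z 0.04
0.05 y 0.54 z 0.08
0.03 y 1.03 z 0.11
0.02 y 1.28 z 0.12
0.01 y 1.52 z 0.13
0.0 y 1.77 z 0.14
```

```bash
python3 -m jog '[[0,[0,0.3,0.05],[0,0,0]],[0,[0,0.6,0.1],[0,0,0]],[0,[0,0.9,0.1],[0,0,0]],[0,[0,1.15,0.1],[0,0,0]],[0,[0,1.4,0.1],[0,0,0]],[0,[0,1.6,0.1],[0,0,0]],[0,[0,1.75,0.1],[0,0,0]],[0,[0,1.75,0.1],[0,0,0]]]' && python3 arc.py 18 .02 0
```

```text
t: 20.65
ee_pos: [632.6, 84.5, 128.5]
orientation: [-1.058, 1.418, -1.423]
ft_force: [0.3, -0.1, 1.2]
width: 0.5
t 20.65 q [0.1156, 0.5547, 1.6596, -0.0038, 0.9269, 0.4095] p [632.6, 84.5, 128.5] w 0.5 F [0.3, -0.1, 1.2]
axes [[-0.287, 0.001, 0.958], [-0.958, -0.003, -0.287], [0.003, -1.0, 0.002]]
[-106.14647522    1.32804897  128.50037222]
0.02 y -0.44 z 0.02
0.0 y 0.05 z 0.04
```

View pics/side_18.png

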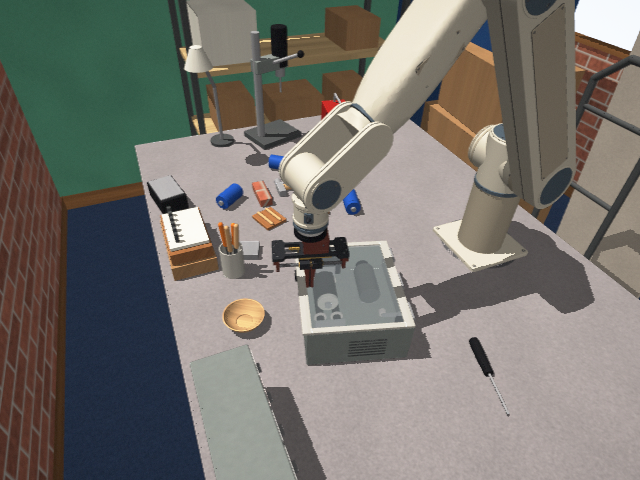

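```bash
python3 -m jog '[[0,[0,0.05,0],[0,0,0]],[0,[0,0.1,0],[0,0,0]],[0,[0,0.15,0],[0,0,0]],[0,[0,0.15,0],[0,0,0]]]'; python3 arc.py 19 0
```

```text
t: 21.1
ee_pos: [632.5, 84.5, 128.3]
orientation: [-1.058, 1.418, -1.424]
ft_force: [-3.7, -0.2, 9.6]
width: 0.1
t 21.10 q [0.1157, 0.5547, 1.66, -0.0038, 0.9264, 0.4096] p [632.5, 84.5, 128.3] w 0.1 F [-3.7, -0.2, 9.6]
axes [[-0.287, 0.001, 0.958], [-0.958, -0.003, -0.287], [0.003, -1.0, 0.002]]
[-106.06157793    1.3547684   128.32423046]
0.0 y 0.03 z 0.04
```

Firm stop felt at 9.6 N. Retreat upward and check.

```bash
python3 -m jog '[[0,[0,-0.5,0],[0,0,0]],[0,[0,-2,0],[0,0,0]],[0,[0,-5,0],[0,0,0]],[0,[0,-9,0],[0,0,0]],[0,[0,-13,0],[0,0,0]],[0,[0,-17,0],[0,0,0]],[0,[0,-21,0],[0,0,0]],[0,[0,-22,0],[0,0,0]]]'; python3 - <<'E'
from h import *
from workcell import ctrl
o=st(ctrl)
for n in ["wrist","side","scene"]:
    im=ctrl.get_image(n);cv2.imwrite(f"pics/{n}20.png",im["color"][:,:,::-1]);np.savez(f"{n}20.npz",**im)
    P,m=(fish if n=="wrist" else cloud)(im);L=wt(P)
    s=m&(abs(L[...,1])<148)&(L[...,0]<-100)&(L[...,0]>-140)&(L[...,2]>115)&(L[...,2]<150)
    print(n,s.sum(),np.percentile(L[s],[2,50,98],axis=0).round(1).tolist() if s.any() else "")
a=cv2.imread("pics/side20.png")[220:370,280:430];b=cv2.imread("pics/scene20.png")[130:280,280:430]
cv2.imwrite("pics/m20.png",np.hstack([cv2.resize(a,(400,400),interpolation=2),cv2.resize(b,(400,400),interpolation=2)]))
E
```

```text
t: 21.95
ee_pos: [634.2, 85.4, 353.5]
orientation: [-1.05, 1.413, -1.425]
ft_force: [-0.0, -0.3, 0.5]
width: -0.1
t 21.95 q [0.1168, 0.3274, 1.4655, -0.0031, 1.3397, 0.409] p [634.2, 85.4, 353.5] w -0.1 F [-0.0, -0.3, 0.5]
axes [[-0.287, 0.009, 0.958], [-0.958, -0.002, -0.287], [-0.001, -1.0, 0.009]]
wrist 6858 [[-133.7, -143.1, 126.4], [-117.1, -39.9, 128.5], [-100.6, 75.7, 130.4]]
side 1171 [[-132.8, -143.1, 123.0], [-117.0, -23.1, 126.8], [-100.7, 138.9, 129.9]]
scene 1022 [[-135.5, -142.2, 122.3], [-119.3, 8.9, 127.2], [-101.1, 142.2, 131.7]]
```

View pics/m20.png

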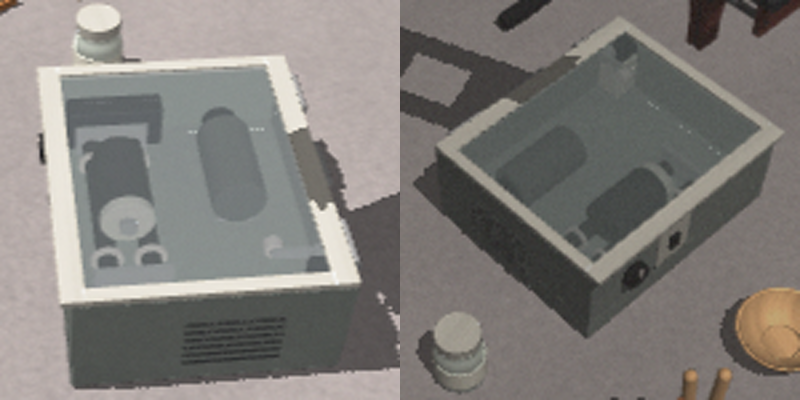

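View pics/wrist20.png

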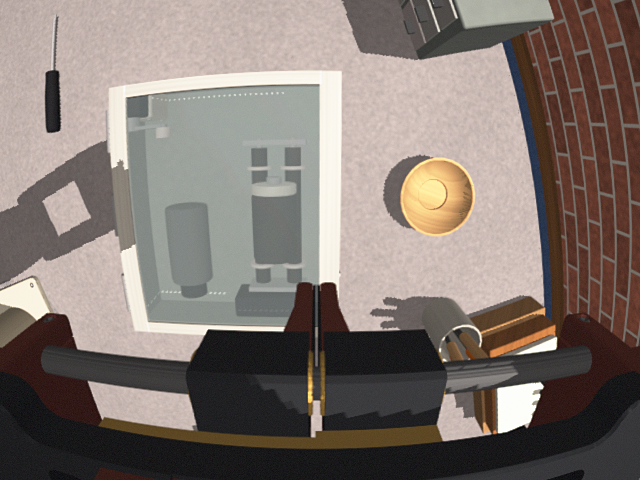

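View pics/scene20.png

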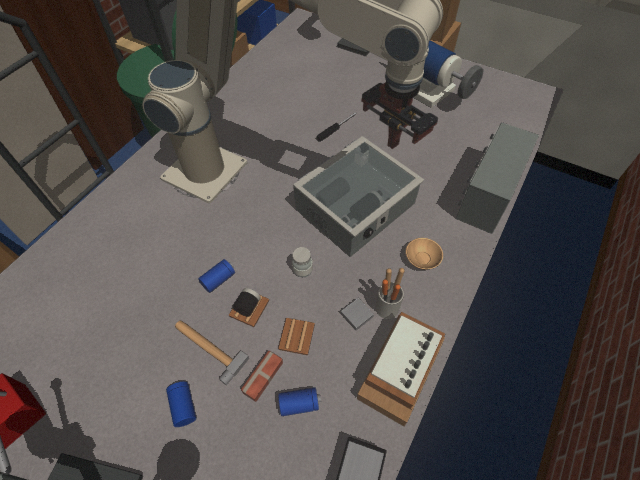

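```bash
python3 -c "
from workcell import ctrl
print(ctrl.close_job())"
```

```text
the job is handed in; nothing more can be done
None
```

The tumbler is ready to run: the interlock was tested first, the longer barrel is on the rollers and released, and the lid is fully shut. I handed the job in at about 22 s on the robot's clock; close_job gave no verdict.

- **Interlock:** With the lid open and the bay empty, I pushed the roller arm to about 0.66 rad, measured from the wrist camera image. That is past the 0.50 click and short of the 1.0 limit. The force was about 7 N, and the roller was back at its rest position after release.
- **Barrel:** The longer black barrel lies on the rollers at about x -59, y +20, z 81 mm of the tumbler, against a target of -60, +20, 80.5. It sits between the collars with its nut end toward the tumbler's right. The shorter barrel and the blue look-alikes were not touched.
- **Lid:** I pushed it down along its arc at about 100 mm/s, slowing to about 30 mm/s or less at the end, until it met a firm stop at 9.6 N. After the arm backed off, the lid's front strip measured 127 to 128.5 mm high in the three cameras, against 128 when shut.

No check failed. The only disagreement was about 3 to 4 mm between the scene and side cameras, so I used the wrist camera for the final positions. In the last scene picture the bench items look where they were at the start.

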